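# Two-cog conversion on a small bicycle wheel

### The arm

A 6-joint arm with a two-finger parallel gripper is mounted at the origin on the work surface. World frame = base frame: x ahead of the robot, y to its left, z up, the work surface at z = 0. Lengths are in m, angles in degrees, forces in N, time in s.
With the tool pointing down it reaches from about 0.35 to 0.925 m from the base axis. Payload 6.4 kg.
Tool frame: the origin (TCP) lies on the centre line of the jaws, within the pads' length; the fingertips stand 19 mm ahead of it and the grasp point (between the pads) is the TCP (ctrl.tip_reach is the distance from the TCP to the fingertips, in m); z points along the fingers, x is the direction in which the jaws open and shut, and the axes are right-handed (so a half turn about z gives the same grasp; the last joint's range is limited). The gripper opens to 85 mm and grips with 20 to 120 N. Pads are 22 mm wide; open, the fingers measure 114 mm over their backs; the gripper's body (76 mm by 85 mm) begins 54 mm behind the grasp point. The pads swing forward as they close: fully open they stand 13 mm farther back than shut.
Start: joints at [57.29, 14.043, 89.255, -0, 76.702, -9.975], TCP at [0.251, 0.6, 0.25] pointing down, gripper open.
Joint ranges: [-179.41, 179.41], [-58.25, 129.5], [7.25, 145.43], [-54.29, 234.29], [11.92, 165.04], [-157.13, 157.13]. Speed limits (degrees/s): [147.25, 147.25, 180, 180, 180, 180].

### API

Orientations are given as a 3x3 rotation matrix whose columns are the frame's x, y, z axes.
In Python, from rig import ctrl gives the robot as it stands.
- The arm moves only by the tool apply_moves, never from a script. Its argument "series" is one flat list of numbers, 7 for each row, row after row: the shift along the tool's x, y, z in mm, then the turn, a rotation vector about the tool's x, y, z in degrees, then the opening, from -1 (shut) to 1 (fully open). In form: [dx, dy, dz, ax, ay, az, hand, dx, dy, dz, ax, ay, az, hand, ...]. A call has 1 to 5 rows; each row shifts and turns the commanded pose from where the row before left it, along the tool's axes as they then stand; what a row does not reach is not made up. A row lasts 1/8 s, in which the tool goes at most 62.5 mm and 10.7 degrees, less where a joint would pass 70% of its speed; a pose out of reach is approached as far as the arm can. A call with a gripper value outside its range is refused whole. The fingers move at their own pace and stop on an object; the grip force is fixed at half the most. Time passes only in rows, so rows that do not move let the fingers close. It gives the time, the measured TCP pose, the force and the opening at its end, in the units of the state.
- ctrl.get_state(): the state, without advancing time (a new reading comes with each control period).
- ctrl.grab_frame(name): name is "side" or "top" or "wrist"; returns a dict with "color" (480x640x3 uint8, red, green, blue), "vertical_fov" (degrees; the focal length in pixels is half the picture's height over the tangent of half this angle, whatever the lens; pixels are square), "cx", "cy" (the principal point, pixels), "R" (3x3) and "t" (3): a world point X has camera coordinates R X + t. Camera axes: x right, y down, z forward; pixel columns grow to the right and rows downward; lengths in m; the calibration is good to about 2 mm. A picture is of the moment at which its call begins. There is no depth.
- ctrl.job_done(): hands the job in, once; it reports no verdict.
Trained networks look in a picture, given as the dict that the camera call returned (one of the last four; its "shot" number tells which), for a name from the list of things; names that differ only in an ending like _2 or _b are one class to them, and where a whole thing is asked for, a point or a joint stands for the part that bears it (a point fixed in the world has none). Each returns a list of dicts, best first, with "p" (0 to 1); they miss things now and then, are a little off and sometimes report something else, mostly with a low value. They report only what shows in the picture. A call takes as long as a camera call. They do not tell look-alikes from the thing itself.
- ctrl.boxes_of(query, picture): "bbox" ([left, top, right, bottom] in pixels, round what is visible of it).
The state is a dict: "time": time; "q": joint angles; "dq": joint speeds; "joint_efforts": joint torques, N m; "ee_pos": TCP position; "ee_rot": TCP orientation; "wrist_force": force on the tool from outside, world axes, zero at the start; "torque": the same for the moment, N m; "gripper_width": finger opening in m.
Only numpy, scipy, OpenCV 4.12 (cv2) and the standard library are available. Lean on these libraries where they do the work, as an engineer would, in place of code of your own. Each camera call takes 0.05 s, during which the arm holds its last target.

### The job

Fit the two-cog conversion kit to the bicycle wheel that lies across the blue tray: slide the parts over its upright freehub in this order, wide blue spacer, large bright cog, narrow red spacer, small black cog, and last the gold lockring with its skirt in the freehub's mouth. Put each on the same way up as it lies now, down flat on the one below, and let go of it; the lockring only has to rest in place, it is tightened later. Leave the spare green spacer, the rusty sprocket cluster, the lockring tool and the bottle where they are.

Things in the scene. Friction and masses are not known exactly. Their poses are not given: they have to be found in the camera images.
- wheel: 16-inch wheel, fixed level on a dark blue tray (rim 320 mm across, top at 90 mm). Origin: bench level, on the hub's axis, z up. Freehub: upright steel tube 34 mm across; shoulder (43 mm across, the first part's seat) 107 mm above the bench, bevelled rim at 141, mouth 28 mm wide, 12 deep; in it a 17 mm locknut to 145 and 10 mm axle end to 151. The stack ends 1 mm above the rim.
- wide_spacer: Blue ring, 46 mm outside, bore 36 mm, 13 mm high. Its origin is the centre of its underside, z up. It starts flat on the bench, this way up, and any yaw is good.
- large_cog: Bright silver 15-tooth cog with bore 36 mm, 8 mm high in all: below a collar 46 mm across and 4 mm high, above it the toothed plate, 65 mm over the teeth and 4 mm thick, with five small dark holes. Its origin is the centre of its underside, z up. It starts flat on the bench, this way up, and any yaw is good.
- narrow_spacer: Red ring, 46 mm outside, bore 36 mm, 6 mm high. Its origin is the centre of its underside, z up. It starts flat on the bench, this way up, and any yaw is good.
- small_cog: Black 12-tooth cog with bore 36 mm, 8 mm high in all: below a collar 46 mm across and 4 mm high, above it the toothed plate, 53 mm over the teeth and 4 mm thick. Its origin is the centre of its underside, z up. It starts flat on the bench, this way up, and any yaw is good.
- lockring: Gold ring, bore 20 mm: above a flange 44 mm across and 4 mm thick, below it a skirt 25.6 mm across and 6 mm high, bevelled at its foot, on which it stands. 10 mm high in all. Seated, its flange lies on the small cog's top and the skirt hangs in the freehub's mouth. Its origin is the centre of its underside, z up. It starts flat on the bench, this way up, and any yaw is good.
- spare_spacer: Green ring, 46 mm outside, bore 36 mm, 10 mm high; a bystander that lies among the kit's parts and is not used. Origin: centre of its underside.
- old_cluster: Bystander: worn rusty brown cluster of three sprockets, 100 mm across, 14 mm high. Origin: centre of its underside.
- lockring_tool: Bystander: lockring tool, 195 mm long and at most 30 mm wide and 28 mm high, red grip and steel head, lying along its own x axis (head to +x). Origin: in its middle, on the bench.
- bottle: Bystander: milky-clear drinking bottle with a red cap, 68 mm across, 190 mm high, standing. Origin: centre of its underside.
Mind the look-alikes: they are no part of the job. Leave any purple look-alike of the large_cog alone.

How it is judged:
By the outcome, as a careful person would: the job done as asked, in the order asked, and still so for the second after the job is handed in, with the robot touching nothing.
It also fails if it takes over 131 s, if anything falls off the work surface, if the arm or the gripper's body presses on something with over 40 N, if the wrist force passes 120 N, or if a joint passes its speed limit or range.

## Working session

There is one attempt and no reset: what is moved stays moved. The work goes in short steps, Python scripts to look and compute and a tool call to move; the robot and the scene stay as the last step left them, time stands still between calls to the robot, and variables do not carry over. Pictures are saved under pics/ and viewed, and the job is handed in when it is done.

Besides the shell and the picture viewer there is one more tool, called after "Request:" as name(argument=value, ...) on one line, values as JSON. apply_moves: Moves the arm, as the interface text tells. Its arguments: {"type":"object","properties":{"series":{"type":"array"}},"required":["series"]}

```bash
mkdir -p pics; ls
cat > h.py <<'E'
import numpy as np, cv2
from rig import ctrl
def save(f,n): cv2.imwrite(f'pics/{n}.png', f['color'][:,:,::-1])
def foc(f): return 240/np.tan(np.radians(f['vertical_fov'])/2)
def px2w(f,u,v,z):
    F=foc(f);d=np.array([(u-f['cx'])/F,(v-f['cy'])/F,1]);R=np.array(f['R']);t=np.array(f['t'])
    d=R.T@d;c=-R.T@t
    return c+d*(z-c[2])/d[2]
def w2px(f,X):
    p=np.array(f['R'])@np.array(X)+np.array(f['t']);F=foc(f)
    return p[0]/p[2]*F+f['cx'],p[1]/p[2]*F+f['cy']
E
python3 - <<'E'
from h import *
for n in ['top','side','wrist']:
    f=ctrl.grab_frame(n); save(f,n+'0'); print(n,f['vertical_fov'],f['cx'],f['cy'],-np.array(f['R']).T@np.array(f['t']),np.round(f['R'],3).tolist(),[k for k in f])
s=ctrl.get_state();print(s)
E
```

```text
pics
top 50.55018893356856 323.5583886765095 237.09935890972568 [ 0.41812611 -0.04635663  1.04164447] [[-0.027, -0.999, -0.02], [-0.989, 0.03, -0.148], [0.149, 0.016, -0.989]] ['color', 'vertical_fov', 'cx', 'cy', 'R', 't', 'shot']
side 43.59668828214007 314.50954109451766 240.16443443857838 [0.44682576 0.98974188 0.98812125] [[-0.991, -0.133, 0.018], [-0.104, 0.679, -0.726], [0.084, -0.722, -0.687]] ['color', 'vertical_fov', 'cx', 'cy', 'R', 't', 'shot']
wrist 64.58157927094821 317.9698849423422 237.48514545510807 [0.18454214 0.62683968 0.37371297] [[0.386, 0.922, -0.001], [0.885, -0.37, 0.284], [0.262, -0.111, -0.959]] ['color', 'vertical_fov', 'cx', 'cy', 'R', 't', 'shot']
{'time': 0.15, 'q': array([ 5.72899936e+01,  1.40762428e+01,  8.93101153e+01, -5.82473560e-04,
        7.67012542e+01, -9.97460832e+00]), 'dq': array([-0.08908493, -0.19081251, -0.15951203,  0.06809251,  0.01833536,
       -0.08623917]), 'joint_efforts': array([ 9.60615434e-04, -4.29986966e+01, -3.26550901e+01, -8.75730507e-05,
        3.54480551e-03, -7.41157066e-06]), 'ee_pos': array([0.25097718, 0.59915177, 0.24940704]), 'ee_rot': array([[ 3.86473144e-01,  9.22300298e-01, -8.17994000e-04],
       [ 9.22299429e-01, -3.86473925e-01, -1.29197536e-03],
       [-1.50772262e-03, -2.55121618e-04, -9.99998831e-01]]), 'wrist_force': array([ 0.03150138, -1.01973161, -0.05798957]), 'torque': array([-0.01229045, -0.02091123,  0.02811293]), 'gripper_width': 0.08510241393845407}
```

View pics/top0.png

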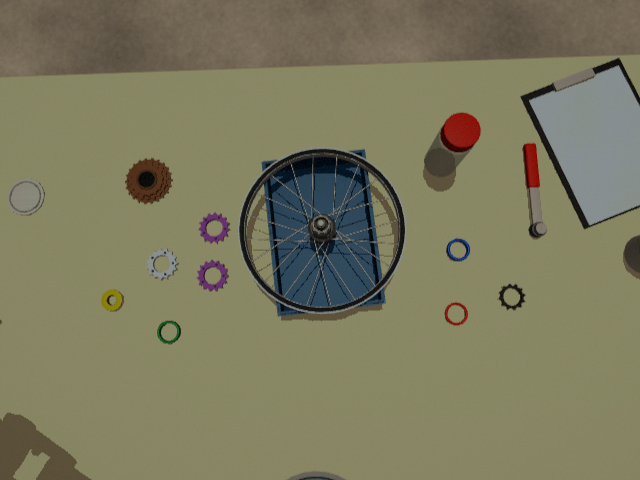

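View pics/side0.png

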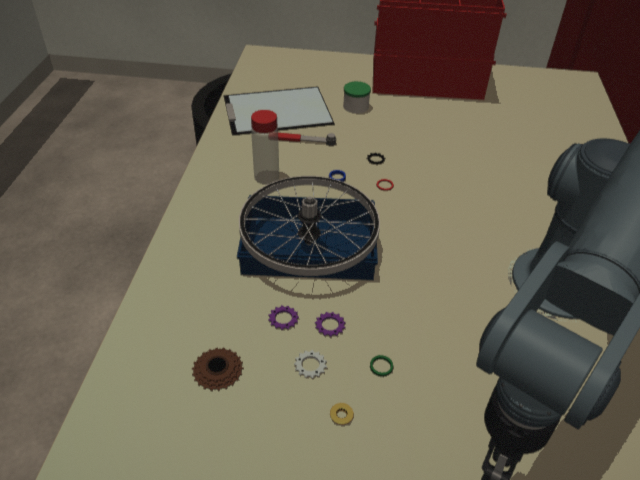

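View pics/wrist0.png

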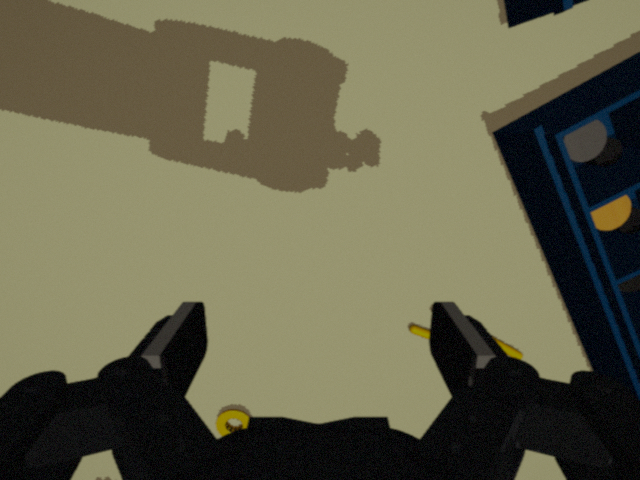

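Run:
```python
from h import *
print(ctrl.tip_reach)
f=ctrl.grab_frame('top');g=ctrl.grab_frame('side')
for n,h in [('wheel',.09),('wide_spacer',.0065),('large_cog',.006),('narrow_spacer',.003),('small_cog',.006),('lockring',.008),('spare_spacer',.005),('old_cluster',.007),('lockring_tool',.01),('bottle',.19)]:
    for nm,p in (('top',f),('side',g)):
        for d in ctrl.boxes_of(n,p)[:4]:
            b=np.array(d['bbox']); c=(b[:2]+b[2:])/2
            print(n,nm,round(d['p'],2),np.round(b,1).tolist(),np.round(px2w(p,*c,h),4))
w=ctrl.grab_frame('wrist'); s=ctrl.get_state(); R=s['ee_rot'];p=s['ee_pos']
print('cam in tool',R.T@(-np.array(w['R']).T@np.array(w['t'])-p)); print(np.round(np.array(w['R'])@R,3).tolist())
for x in (-.043,0,.043):
  for z in (0,.019,.1): print(x,z,w2px(w,p+R@np.array([x,0,z])))
c=f['color']
tiles=[cv2.resize(c[y-25:y+25,x-25:x+25],(260,260),interpolation=cv2.INTER_CUBIC) for x,y in [(163,264),(213,228),(213,276),(458,250),(512,297),(322,225)]]
im=np.vstack([np.hstack(tiles[:3]),np.hstack(tiles[3:])]); cv2.imwrite('pics/crops.png',im[:,:,::-1])
```

```text
0.019
wheel top 0.61 [238.1, 145.4, 407.2, 318.5] [ 0.5712 -0.0294  0.09  ]
wheel side 0.81 [236.8, 175.5, 382.8, 282.2] [0.5715 0.0116 0.09  ]
wide_spacer top 0.66 [425.7, 115.5, 482.5, 175.9] [ 0.76   -0.3095  0.0065]
wide_spacer top 0.61 [442.0, 235.8, 472.4, 260.7] [ 0.5426 -0.3016  0.0065]
wide_spacer side 0.51 [377.0, 179.1, 396.3, 191.9] [ 0.4058 -0.2789  0.0065]
wide_spacer side 0.47 [330.2, 172.1, 347.5, 181.7] [ 0.5347 -0.2962  0.0065]
large_cog top 0.97 [148.2, 252.7, 175.6, 275.4] [0.5279 0.3047 0.006 ]
large_cog top 0.95 [198.9, 259.0, 227.8, 291.9] [0.5014 0.1982 0.006 ]
large_cog top 0.9 [197.4, 215.3, 230.3, 245.0] [0.5954 0.1977 0.006 ]
large_cog side 0.69 [269.4, 306.7, 295.6, 330.2] [0.6012 0.2043 0.006 ]
large_cog side 0.68 [315.0, 314.2, 344.4, 333.9] [0.5018 0.2045 0.006 ]
large_cog side 0.66 [296.3, 351.3, 324.3, 377.9] [0.5278 0.3099 0.006 ]
large_cog side 0.52 [330.8, 403.1, 352.3, 426.2] [0.4564 0.4095 0.006 ]
narrow_spacer top 0.68 [453.0, 300.0, 466.9, 324.1] [ 0.4137 -0.2995  0.003 ]
narrow_spacer side 0.63 [380.2, 177.4, 395.3, 188.3] [ 0.4033 -0.2953  0
[... 1120 characters left out ...]
], [0.0, 0.959, -0.284], [0.0, 0.284, 0.959]]
-0.043 0 (np.float64(201.68970303546334), np.float64(328.859636881335))
-0.043 0.019 (np.float64(215.07791964703193), np.float64(305.3283725990099))
-0.043 0.1 (np.float64(248.93139173709892), np.float64(245.8271692843481))
0 0 (np.float64(318.5407089840622), np.float64(328.8650269684615))
0 0.019 (np.float64(318.45524445840744), np.float64(305.3363314792332))
0 0.1 (np.float64(318.2391252079706), np.float64(245.83791393199266))
0.043 0 (np.float64(435.355907678503), np.float64(328.87041540387577))
0.043 0.019 (np.float64(421.8045425685779), np.float64(305.34428820171854))
0.043 0.1 (np.float64(387.53426004423875), np.float64(245.84865662649463))
```

View pics/crops.png

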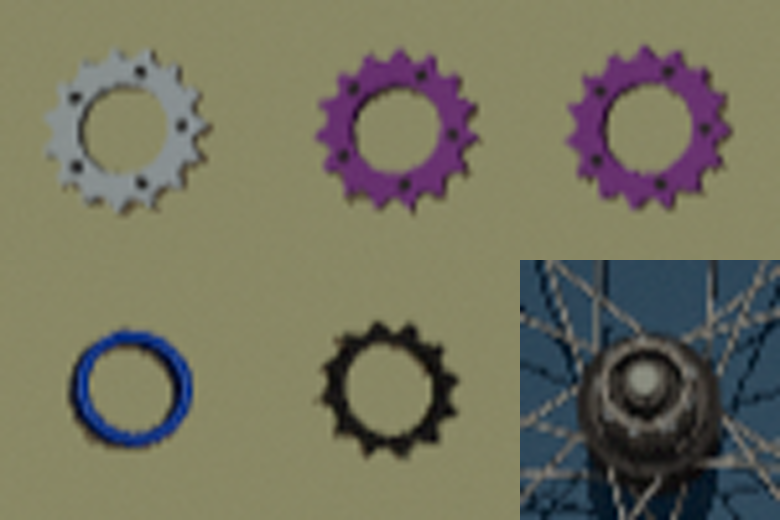

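Run:
```python
from h import *
f=ctrl.grab_frame('top');g=ctrl.grab_frame('side')
print(px2w(f,321,222.9,.151))
c=g['color'][185:245,280:340]; cv2.imwrite('pics/hubs.png',cv2.resize(c,(600,600),interpolation=cv2.INTER_CUBIC)[:,:,::-1])
def seg(p,lo,hi,box,h):
    hsv=cv2.cvtColor(p['color'],cv2.COLOR_RGB2HSV);m=cv2.inRange(hsv,lo,hi);M=np.zeros_like(m);x0,y0,x1,y1=box;M[y0:y1,x0:x1]=m[y0:y1,x0:x1]
    pts=cv2.findNonZero(M);(cx,cy),ax,_=cv2.fitEllipse(cv2.convexHull(pts)); print(len(pts),(cx,cy),ax,px2w(p,cx,cy,h))
seg(f,(105,120,40),(130,255,255),(435,225,485,275),.013)
seg(f,(0,0,110),(179,50,255),(140,240,190,290),.008)
seg(f,(0,150,60),(8,255,255),(435,295,485,335),.006)
seg(f,(0,0,0),(179,255,60),(490,275,535,320),.008)
seg(f,(20,170,80),(30,255,255),(95,280,130,320),.01)
```

```text
[ 0.57779011 -0.02795131  0.151     ]
154 (458.06365966796875, 249.29920959472656) (21.58068084716797, 22.50957489013672) [ 0.53961574 -0.30163838  0.013     ]
437 (161.1781768798828, 263.4648132324219) (30.543363571166992, 32.15342712402344) [0.52894536 0.30550266 0.008     ]
152 (455.8242492675781, 313.45806884765625) (21.896595001220703, 22.930267333984375) [ 0.41117854 -0.29034002  0.006     ]
203 (511.6451721191406, 296.5575256347656) (24.45782470703125, 25.798093795776367) [ 0.4416518  -0.40345018  0.008     ]
271 (111.51667022705078, 299.8377380371094) (19.91988754272461, 21.455673217773438) [0.45743315 0.40488442 0.01      ]
```

View pics/hubs.png

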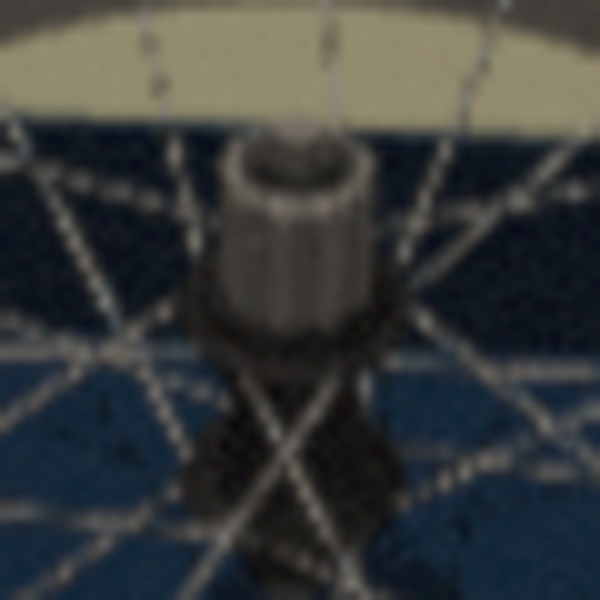

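Request:
apply_moves(series=[0, 0, -10, 0, 0, -7.6, 1, 0, 0, 0, 0, 0, -7.6, 1, 0, 0, 0, 0, 0, -7.5, 1])

```text
time: 1.78
ee_pos: [0.2512, 0.5996, 0.2605]
ee_rot: [[-0.004, 1.0, 0.0], [1.0, 0.004, 0.0], [0.0, 0.0, -1.0]]
wrist_force: [0.5, -0.4, 0.1]
gripper_width: 0.0853
```

Request:
apply_moves(series=[-52, 27, 0, 0, 0, 0, 1, -52, 27, 0, 0, 0, 0, 1, -52, 27, 0, 0, 0, 0, 1, -52, 27, 0, 0, 0, 0, 1, -52, 27, 0, 0, 0, 0, 1])

```text
time: 2.4
ee_pos: [0.3866, 0.3378, 0.2606]
ee_rot: [[0.0, 1.0, 0.001], [1.0, -0.0, 0.0], [0.0, 0.001, -1.0]]
wrist_force: [1.4, -0.2, -0.3]
gripper_width: 0.0851
```

Request:
apply_moves(series=[-52, 27, 0, 0, 0, 0, 1, -52, 27, 0, 0, 0, 0, 1, -52, 27, 0, 0, 0, 0, 1, -52, 27, 0, 0, 0, 0, 1, -52, 27, 0, 0, 0, 0, 1])

```text
time: 3.02
ee_pos: [0.5216, 0.0775, 0.2606]
ee_rot: [[0.001, 1.0, 0.001], [1.0, -0.001, 0.0], [0.0, 0.001, -1.0]]
wrist_force: [0.6, -0.2, -0.2]
gripper_width: 0.0852
```

Request:
apply_moves(series=[-52, 27, 5, 0, 0, 0, 1, -52, 27, 5, 0, 0, 0, 1, 0, 0, 10, 0, 0, 0, 1, 0, 0, 0, 0, 0, 0, 1, 0, 0, 0, 0, 0, 0, 1])

```text
time: 3.65
ee_pos: [0.5745, -0.0235, 0.2405]
ee_rot: [[-0.001, 1.0, 0.0], [1.0, 0.001, 0.0], [0.0, 0.0, -1.0]]
wrist_force: [0.4, -0.2, 0.3]
gripper_width: 0.0852
```

Run:
```python
from h import *
w=ctrl.grab_frame('wrist');save(w,'wh1');s=ctrl.get_state();print(s['ee_pos'],s['ee_rot'])
np.savez('hub1.npz',**{k:w[k] for k in w},ee=s['ee_pos'],er=s['ee_rot'])
```

```text
[ 0.57461578 -0.02352042  0.24074551] [[-1.13718537e-03  9.99999179e-01  5.90999493e-04]
 [ 9.99999351e-01  1.13722482e-03 -6.64253249e-05]
 [-6.70973697e-05  5.90923572e-04 -9.99999823e-01]]
```

View pics/wh1.png

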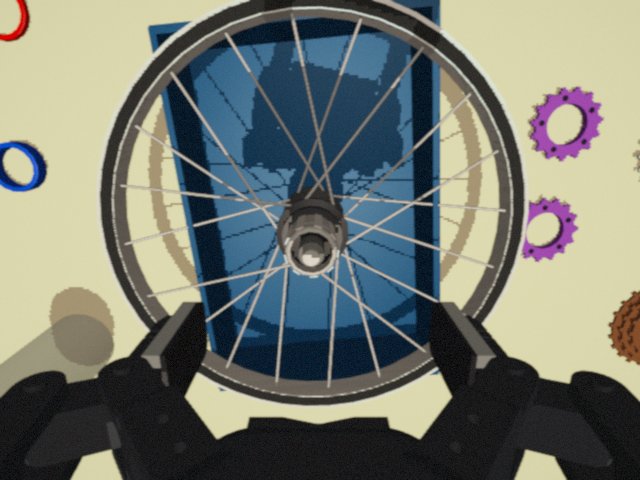

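Run:
```python
from h import *
d=np.load('hub1.npz');c=d['color'][205:285,271:351]
im=cv2.resize(c,(600,600),interpolation=cv2.INTER_CUBIC)
# overlay predicted circles for best guess
w={k:d[k] for k in d}
P=px2w(w,311.5,250,.141);print(P)
g=im.copy()
cv2.imwrite('pics/wh1c.png',g[:,:,::-1])
def ell(C,z,r,col,img):
    pts=[]
    for a in np.linspace(0,2*np.pi,60):
        u,v=w2px(w,[C[0]+r*np.cos(a),C[1]+r*np.sin(a),z]);pts.append([(u+.5-271)*7.5,(v+.5-205)*7.5])
    cv2.polylines(img,[np.int32(pts)],True,col,1)
for z,r,col in((.141,.017,(255,0,0)),(.141,.014,(0,255,0)),(.151,.005,(255,255,0)),(.107,.0215,(255,0,255)),(.145,.0085,(0,255,255))): ell(P,z,r,col,g)
cv2.imwrite('pics/wh1o.png',g[:,:,::-1])
```

```text
[ 0.57694103 -0.02785285  0.141     ]
```

View pics/wh1c.png

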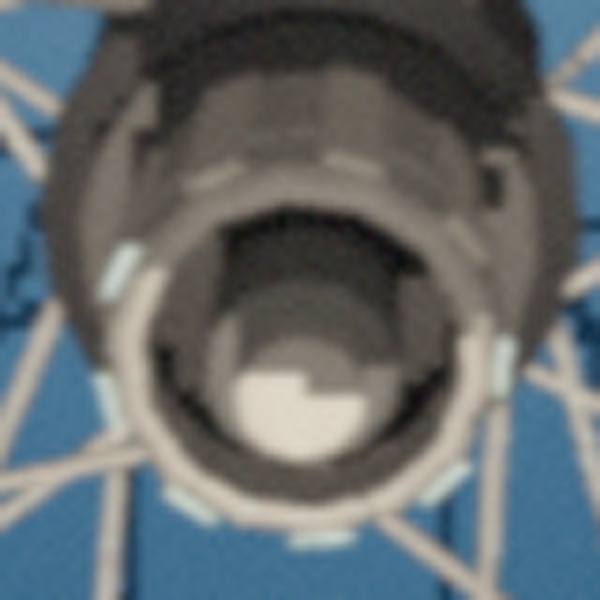

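View pics/wh1o.png

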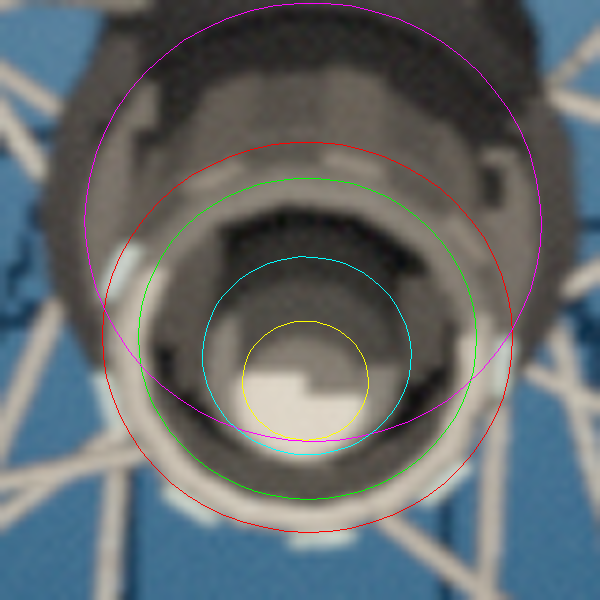

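Request:
apply_moves(series=[-56, -7, 0, 0, 0, 0, 1, -56, -7, 10, 0, 0, 0, 1, -56, -7, 30, 0, 0, 0, 1, -56, -7, 25, 0, 0, 0, 1, -54, -6, 22, 0, 0, 0, 1])

```text
time: 4.32
ee_pos: [0.5408, -0.3022, 0.1539]
ee_rot: [[-0.001, 1.0, 0.001], [1.0, 0.001, -0.001], [-0.001, 0.001, -1.0]]
wrist_force: [0.2, 0.2, 0.9]
gripper_width: 0.0856
```

Request:
apply_moves(series=[0, 0, 40, 0, 0, 0, 1, 0, 0, 0, 0, 0, 0, 1, 0, 0, 0, 0, 0, 0, 1])

```text
time: 4.7
ee_pos: [0.5418, -0.3009, 0.1156]
ee_rot: [[-0.001, 1.0, 0.002], [1.0, 0.001, -0.001], [-0.001, 0.002, -1.0]]
wrist_force: [-0.2, -0.0, -0.2]
gripper_width: 0.0853
```

```bash
cat >> h.py <<'E'
def snap(name):
    w=ctrl.grab_frame('wrist');s=ctrl.get_state();save(w,name)
    np.savez(name+'.npz',**{k:w[k] for k in w},ee=s['ee_pos'],er=s['ee_rot'])
    w['ee']=s['ee_pos'];w['er']=s['ee_rot'];return w
def crop(w,C,name,hs=40,k=7.5,circ=()):
    # zoomed crop centred on pixel C with circles (X,Y,z,r,col)
    x0,y0=int(C[0])-hs,int(C[1])-hs
    im=np.ascontiguousarray(cv2.resize(w['color'][y0:y0+2*hs,x0:x0+2*hs],(int(2*hs*k),)*2,interpolation=cv2.INTER_CUBIC))
    for X,Y,z,r,col in circ:
        pts=[]
        for a in np.linspace(0,2*np.pi,72):
            u,v=w2px(w,[X+r*np.cos(a),Y+r*np.sin(a),z]);pts.append([(u+.5-x0)*k-.5,(v+.5-y0)*k-.5])
        cv2.polylines(im,[np.int32(np.round(pts))],True,col,1)
    cv2.imwrite('pics/'+name+'.png',im[:,:,::-1])
def outl(w,X,Y,levels):
    p=[]
    for z,r in levels:
        for a in np.linspace(0,2*np.pi,90,endpoint=False):
            p.append(w2px(w,[X+r*np.cos(a),Y+r*np.sin(a),z]))
    return cv2.convexHull(np.float32(p))
def fitmask(w,lo,hi,levels,guess,half=60):
    hsv=cv2.cvtColor(w['color'],cv2.COLOR_RGB2HSV);m=cv2.inRange(hsv,lo,hi)
    u,v=w2px(w,[*guess,levels[0][0]]);M=np.zeros_like(m);u=int(u);v=int(v)
    M[max(0,v-half):v+half,max(0,u-half):u+half]=m[max(0,v-half):v+half,max(0,u-half):u+half]
    n,l,st,_=cv2.connectedComponentsWithStats(M);k=1+np.argmax(st[1:,4]);pts=cv2.findNonZero((l==k).astype(np.uint8))
    H=cv2.convexHull(pts)
    def feat(h):
        mm=cv2.moments(h);a,b=h[:,0].min(0),h[:,0].max(0)
        return np.array([mm['m10']/mm['m00'],mm['m01']/mm['m00']]),b-a
    (c,sz)=feat(H);g=np.array(guess,float)
    for _ in range(8):
        pc,ps=feat(outl(w,*g,levels)); d=c-pc
        A=px2w(w,*pc,levels[0][0]);B=px2w(w,*c,levels[0][0]);g+= (B-A)[:2]
    print('fit',np.round(g,5),'px',c,'size',sz,'pred',ps, 'rel tool xy(mm)',np.round((w['er'].T@(np.array([*g,0])-w['ee']*[1,1,0]))[:2]*1000,2))
    return g
E
python3 - <<'E'
from h import *
w=snap('blue1');print(w['ee'])
g=fitmask(w,(105,120,40),(130,255,255),[(.013,.023),(0,.023)],(.5396,-.3016))
crop(w,w2px(w,[*g,.013]),'blue1c',circ=[(*g,.013,.023,(255,0,0)),(*g,.013,.018,(255,255,0)),(*g,0,.023,(0,255,0))])
E
```

```text
[ 0.5421642  -0.30115149  0.11627624]
fit [ 0.54007 -0.30346] px [314.5854761  238.98392393] size [71 71] pred [73.53766  74.428024] rel tool xy(mm) [-2.3 -2.1]
```

View pics/blue1c.png

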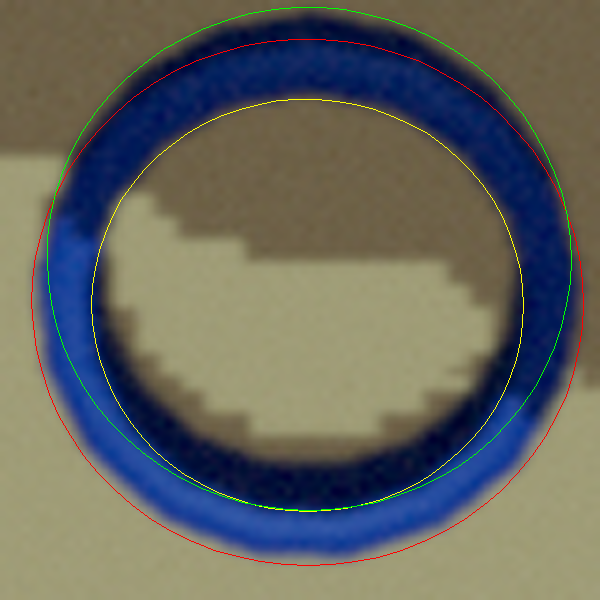

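View pics/blue1.png

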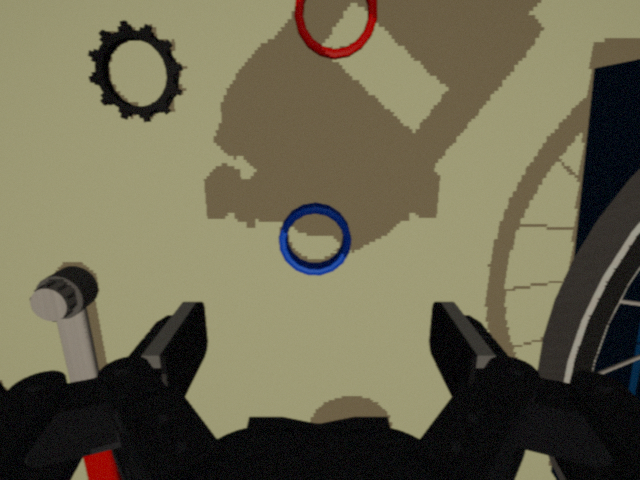

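Request:
apply_moves(series=[-2.3, -2.1, 0, 0, 0, 0, 0.35, 0, 0, 35, 0, 0, 0, 0.35, 0, 0, 35, 0, 0, 0, 0.35, 0, 0, 0, 0, 0, 0, 0.35])

```text
time: 5.25
ee_pos: [0.5373, -0.3023, 0.0421]
ee_rot: [[0.0, 1.0, -0.004], [1.0, -0.0, 0.003], [0.003, -0.004, -1.0]]
wrist_force: [-0.3, -0.2, -0.4]
gripper_width: 0.0577
```

Run:
```python
from h import *
w=snap('blue2');print(w['ee'],w['er'][2],ctrl.get_state()['gripper_width'])
```

```text
[ 0.53858883 -0.30338679  0.04411953] [ 5.57923425e-04 -7.49198068e-04 -9.99999564e-01] 0.05796092369729673
```

View pics/blue2.png

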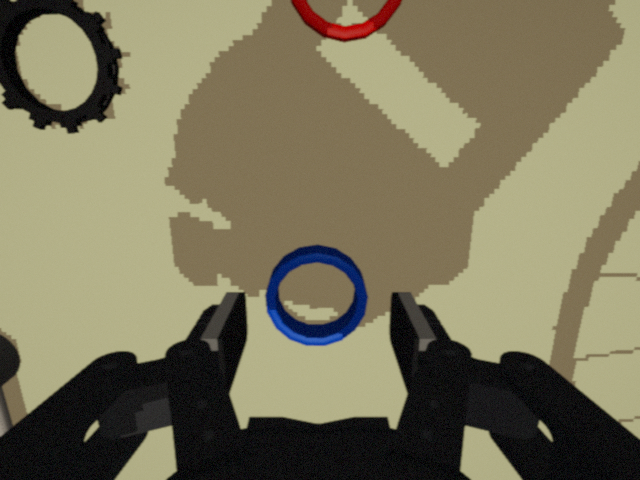

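```bash
cat >> h.py <<'E'
def camtool(w):
    # camera-derived tool pose (nominal mount)
    Rct=np.array([[1,0,0],[0,.959,-.284],[0,.284,.959]]);R=np.array(w['R']);t=np.array(w['t'])
    Rt=R.T@Rct; c=-R.T@t
    return c-Rt@np.array([-.0002853,-.07200738,-.12443169]),Rt
E
python3 - <<'E'
from h import *
for n in ('hub1','blue1','blue2'):
    d=np.load(n+'.npz');w={k:d[k] for k in d}
    print(n,w['ee'],camtool(w)[0])
g=fitmask(w,(105,120,40),(130,255,255),[(.013,.023),(0,.023)],(.5396,-.3036),70)
w=snap('blue3');print(w['ee'],camtool(w)[0])
g=fitmask(w,(105,120,40),(130,255,255),[(.013,.023),(0,.023)],(.5396,-.3036),70)
crop(w,w2px(w,[*g,.013]),'blue3c',hs=60,k=6,circ=[(*g,.013,.023,(255,0,0)),(*g,.013,.018,(255,255,0)),(*g,0,.023,(0,255,0))])
E
```

```text
hub1 [ 0.57461578 -0.02352042  0.24074551] [ 0.57444627 -0.02362699  0.24050164]
blue1 [ 0.5421642  -0.30115149  0.11627624] [ 0.5417834  -0.30094631  0.11565036]
blue2 [ 0.53858883 -0.30338679  0.04411953] [ 0.53726288 -0.30240029  0.04210298]
fit [ 0.54017 -0.30347] px [315.93859254 295.52900929] size [100  98] pred [103.74167 103.72597] rel tool xy(mm) [-0.08  1.58]
[ 0.53949216 -0.30416734  0.04550537] [ 0.53854933 -0.30347796  0.04413579]
fit [ 0.54016 -0.30344] px [318.58645054 290.85004594] size [98 98] pred [102.78229  102.770294] rel tool xy(mm) [0.73 0.67]
```

View pics/blue3c.png

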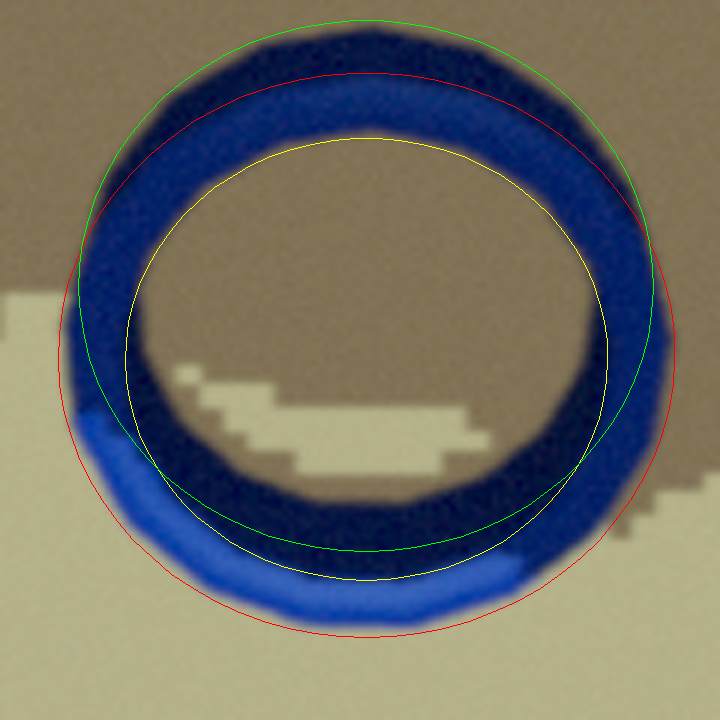

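Request:
apply_moves(series=[0, 0, 0, 0, 0, 0, 0.35, 0, 0, 0, 0, 0, 0, 0.35])

```text
time: 5.6
ee_pos: [0.5396, -0.3044, 0.0456]
ee_rot: [[0.0, 1.0, 0.002], [1.0, -0.0, -0.002], [-0.002, 0.002, -1.0]]
wrist_force: [-0.1, -0.2, -0.1]
gripper_width: 0.058
```

Run:
```python
from h import *
w=snap('blue4');print(w['ee'],camtool(w)[0])
g=fitmask(w,(105,120,40),(130,255,255),[(.013,.023),(0,.023)],(.5396,-.3036),70)
```

```text
[ 0.53933816 -0.30421221  0.04523878] [ 0.53952253 -0.30447316  0.04564401]
fit [ 0.54014 -0.30345] px [320.91362296 287.29966957] size [98 97] pred [102.10089 102.08441] rel tool xy(mm) [0.76 0.8 ]
```

Request:
apply_moves(series=[0.8, 0.8, 12, 0, 0, 0, 0.35, 0, 0, 10, 0, 0, 0, 0.35, 0, 0, 2, 0, 0, 0, 0.35, 0, 0, 0, 0, 0, 0, 0.35, 0, 0, 0, 0, 0, 0, 0.35])

```text
time: 6.28
ee_pos: [0.5397, -0.3031, 0.0202]
ee_rot: [[0.001, 1.0, 0.0], [1.0, -0.001, -0.0], [-0.0, 0.0, -1.0]]
wrist_force: [0.0, -0.6, 0.2]
gripper_width: 0.0575
```

Run:
```python
from h import *
w=snap('blue5');print(w['ee'],camtool(w)[0])
g=fitmask(w,(105,120,40),(130,255,255),[(.013,.023),(0,.023)],(.5396,-.3036),70)
```

```text
[ 0.53975817 -0.30314649  0.02032045] [ 0.53968412 -0.30320762  0.02022528]
fit [ 0.54021 -0.30344] px [318.09858718 313.2423486 ] size [115 113] pred [119.07202 118.25597] rel tool xy(mm) [-0.29  0.45]
```

View pics/blue5.png

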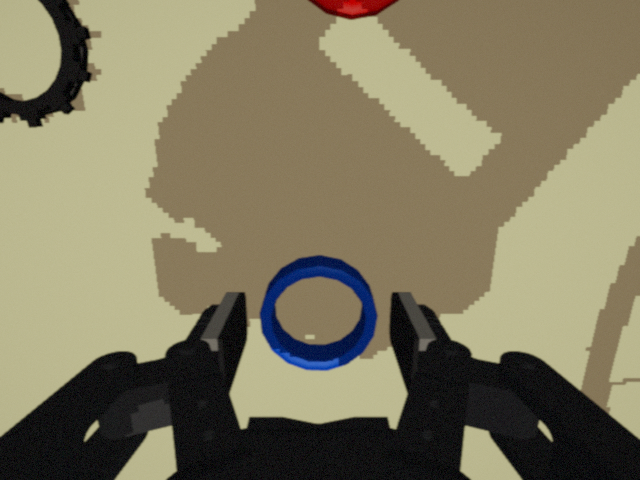

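Request:
apply_moves(series=[0, 0, 0, 0, 0, 0, -0.3, 0, 0, 0, 0, 0, 0, -1, 0, 0, 0, 0, 0, 0, -1, 0, 0, 0, 0, 0, 0, -1])

```text
time: 6.82
ee_pos: [0.5401, -0.3035, 0.0209]
ee_rot: [[0.001, 1.0, 0.001], [1.0, -0.001, -0.001], [-0.001, 0.001, -1.0]]
wrist_force: [-1.0, -0.2, 5.6]
gripper_width: 0.0428
```

Run:
```python
from h import *
w=snap('blue6');print(w['ee'],camtool(w)[0],ctrl.get_state()['gripper_width'])
g=fitmask(w,(105,120,40),(130,255,255),[(.013,.023),(0,.023)],(.5396,-.3036),70)
```

```text
[ 0.54014701 -0.30345621  0.02093061] [ 0.54011457 -0.30354655  0.02094918] 0.042775116942974874
fit [ 0.54068 -0.30386] px [317.91505382 312.42981038] size [113 113] pred [118.50452 117.69693] rel tool xy(mm) [-0.41  0.53]
```

View pics/blue6.png

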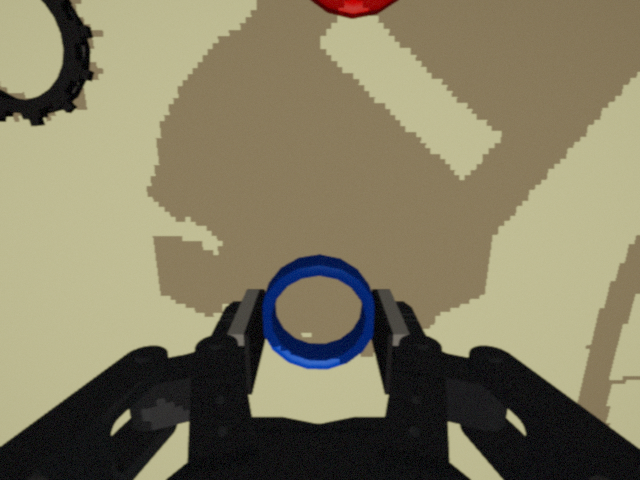

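Run:
```python
from h import *
d=np.load('hub1.npz');w={k:d[k] for k in d}
X,Y=.5783,-.0281;k=.965
crop(w,(311,250),'hub1d',circ=[(X,Y,.141,.017*k,(255,0,0)),(X,Y,.141,.014*k,(0,255,0)),(X,Y,.151,.005*k,(255,255,0)),(X,Y,.107,.0215*k,(255,0,255)),(X,Y,.145,.0085*k,(0,255,255))])
```

```text
(no output)
```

View pics/hub1d.png

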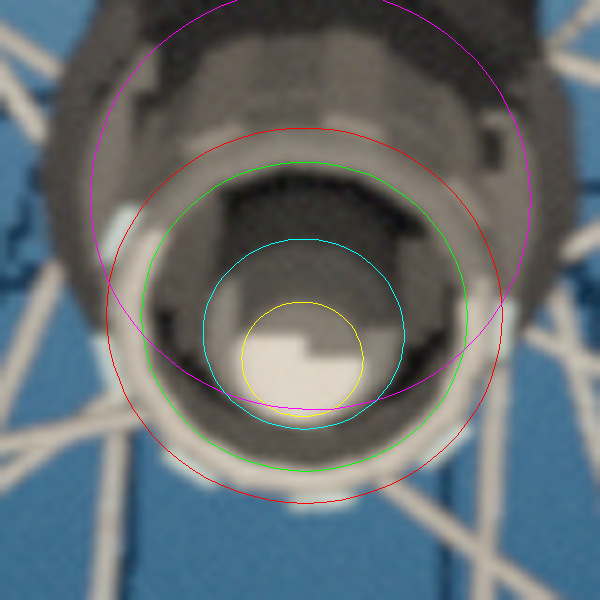

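Request:
apply_moves(series=[0, 0, -5, 0, 0, 0, -1, 0, 0, -10, 0, 0, 0, -1, 0, 0, -40, 0, 0, 0, -1, 0, 0, -60, 0, 0, 0, -1, 0, 0, -50, 0, 0, 0, -1])

```text
time: 7.5
ee_pos: [0.5396, -0.3029, 0.1876]
ee_rot: [[0.001, 1.0, 0.001], [1.0, -0.001, -0.001], [-0.001, 0.001, -1.0]]
wrist_force: [0.1, -0.7, -1.0]
gripper_width: 0.0429
```

Request:
apply_moves(series=[56, 7.6, -15, 0, 0, 0, -1, 56, 7.6, 0, 0, 0, 0, -1, 56, 7.6, 0, 0, 0, 0, -1, 56, 7.6, 0, 0, 0, 0, -1, 40, 5.4, 0, 0, 0, 0, -1])

```text
time: 8.12
ee_pos: [0.5752, -0.0366, 0.2003]
ee_rot: [[-0.001, 1.0, 0.0], [1.0, 0.001, 0.0], [0.0, 0.0, -1.0]]
wrist_force: [0.2, 0.2, -0.6]
gripper_width: 0.0428
```

Request:
apply_moves(series=[12, 1.6, 0, 0, 0, 0, -1, 0, 0, 0, 0, 0, 0, -1, 0, 0, 0, 0, 0, 0, -1, 0, 0, 0, 0, 0, 0, -1])

```text
time: 8.62
ee_pos: [0.577, -0.0282, 0.1999]
ee_rot: [[0.002, 1.0, -0.0], [1.0, -0.002, -0.0], [-0.0, -0.0, -1.0]]
wrist_force: [-0.1, -0.8, 0.4]
gripper_width: 0.0426
```

Run:
```python
from h import *
w=snap('blue7');print(w['ee'],camtool(w)[0],w['er'][2],ctrl.get_state()['gripper_width'])
```

```text
[ 0.57704758 -0.02803511  0.19992797] [ 0.57700124 -0.02828465  0.19996538] [-1.17301419e-04 -7.15860107e-05 -9.99999991e-01] 0.04300128353318677
```

View pics/blue7.png

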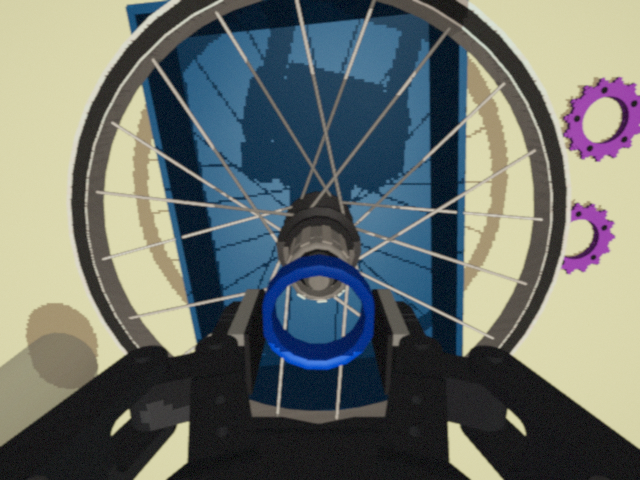

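Request:
apply_moves(series=[0.4, 0.9, 12, 0, 0, 0, -1, 0, 0, 10, 0, 0, 0, -1, 0, 0, 0, 0, 0, 0, -1, 0, 0, 0, 0, 0, 0, -1])

```text
time: 9.18
ee_pos: [0.578, -0.0265, 0.1779]
ee_rot: [[0.001, 1.0, -0.0], [1.0, -0.001, 0.0], [0.0, -0.0, -1.0]]
wrist_force: [0.4, -0.1, -0.5]
gripper_width: 0.0433
```

Run:
```python
from h import *
w=snap('blue8');print(w['ee'],camtool(w)[0],w['er'][2],ctrl.get_state()['gripper_width'])
z=w['ee'][2]
g=fitmask(w,(105,120,40),(130,255,255),[(z-.008,.023),(z-.021,.023)],w['ee'][:2],70)
k=.965
crop(w,(318,300),'blue8c',hs=60,k=6,circ=[(*g,z-.008,.023*k,(255,0,0)),(*g,z-.008,.018*k,(255,255,0)),(.5784,-.0281,.141,.017*k,(0,255,0)),(.5784,-.0281,.141,.014*k,(0,255,0))])
```

```text
[ 0.57815863 -0.02654014  0.17817281] [ 0.57796476 -0.02662071  0.17786131] [-9.89881749e-05  3.93619224e-04 -9.99999918e-01] 0.04276178248105609
fit [ 0.57924 -0.02681] px [318.17931311 314.39261688] size [114 118] pred [118.539276 117.75833 ] rel tool xy(mm) [-0.27  1.08]
```

View pics/blue8c.png

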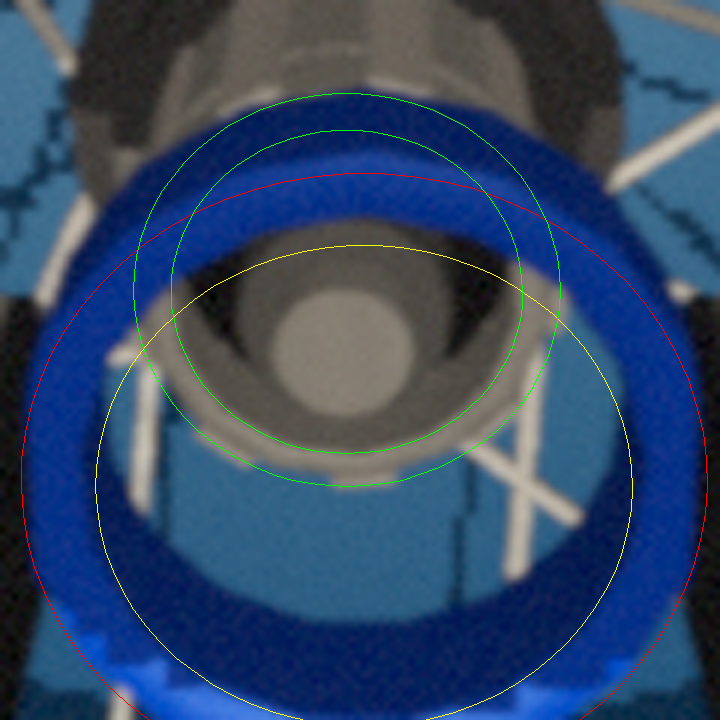

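Request:
apply_moves(series=[-1, -0.1, 0, 0, 0, 0, -1, 0, 0, 0, 0, 0, 0, -1, 0, 0, 0, 0, 0, 0, -1, 0, 0, 0, 0, 0, 0, -1])

```text
time: 9.72
ee_pos: [0.5779, -0.0275, 0.178]
ee_rot: [[0.001, 1.0, 0.0], [1.0, -0.001, -0.0], [-0.0, 0.0, -1.0]]
wrist_force: [0.7, -0.4, -0.2]
gripper_width: 0.0428
```

Run:
```python
from h import *
for i in range(3):
    s=ctrl.get_state();w=ctrl.grab_frame('wrist');print(s['ee_pos'],camtool(w)[0])
```

```text
[ 0.57787683 -0.02753181  0.17798718] [ 0.57785736 -0.0276373   0.17802746]
[ 0.57788153 -0.02752517  0.1779731 ] [ 0.57784724 -0.02763343  0.17800193]
[ 0.57786506 -0.02753791  0.17798194] [ 0.57784105 -0.02763182  0.17798411]
```

Request:
apply_moves(series=[0, 0, 10, 0, 0, 0, -1, 0, 0, 5, 0, 0, 0, -1, 0, 0, 5, 0, 0, 0, -1, 0, 0, 0, 0, 0, 0, -1])

```text
time: 10.38
ee_pos: [0.5775, -0.0275, 0.1572]
ee_rot: [[0.001, 1.0, -0.001], [1.0, -0.001, 0.0], [0.0, -0.001, -1.0]]
wrist_force: [0.4, 0.2, -0.3]
gripper_width: 0.0427
```

Request:
apply_moves(series=[0, 0, 8, 0, 0, 0, -1, 0, 0, 8, 0, 0, 0, -1, 0, 0, 5, 0, 0, 0, -1, 0, 0, 0, 0, 0, 0, -1])

```text
time: 10.88
ee_pos: [0.5775, -0.0274, 0.1362]
ee_rot: [[0.001, 1.0, -0.001], [1.0, -0.001, 0.0], [0.0, -0.001, -1.0]]
wrist_force: [-0.4, -0.6, -1.1]
gripper_width: 0.0431
```

Request:
apply_moves(series=[0, 0, 3, 0, 0, 0, -1, 0, 0, 2, 0, 0, 0, -1, 0, 0, 0, 0, 0, 0, -1])

```text
time: 11.25
ee_pos: [0.5778, -0.0275, 0.1318]
ee_rot: [[0.001, 1.0, -0.0], [1.0, -0.001, 0.0], [0.0, -0.0, -1.0]]
wrist_force: [0.5, -0.5, -1.6]
gripper_width: 0.0431
```

Run:
```python
from h import *
w=snap('blue9');print(w['ee'],ctrl.get_state()['wrist_force'])
crop(w,(318,300),'blue9c',hs=60,k=6)
```

```text
[ 0.57788379 -0.02754913  0.13198917] [ 0.90922639 -0.51445395  0.0119506 ]
```

View pics/blue9c.png

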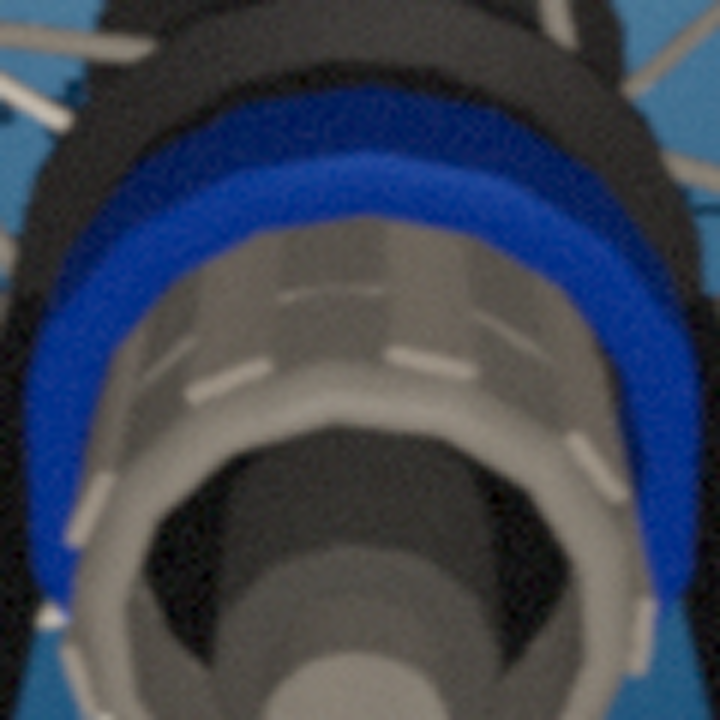

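Request:
apply_moves(series=[0, 0, 2, 0, 0, 0, -1, 0, 0, 0, 0, 0, 0, -1])

```text
time: 11.55
ee_pos: [0.5778, -0.0275, 0.1298]
ee_rot: [[0.001, 1.0, -0.0], [1.0, -0.001, 0.0], [0.0, -0.0, -1.0]]
wrist_force: [0.4, -0.3, -0.0]
gripper_width: 0.0427
```

Request:
apply_moves(series=[0, 0, 1.5, 0, 0, 0, -1, 0, 0, 0, 0, 0, 0, -1])

```text
time: 11.8
ee_pos: [0.5778, -0.0275, 0.1283]
ee_rot: [[0.001, 1.0, -0.0], [1.0, -0.001, 0.0], [0.0, -0.0, -1.0]]
wrist_force: [-0.6, -0.7, -0.1]
gripper_width: 0.0427
```

Request:
apply_moves(series=[0, 0, 1, 0, 0, 0, -1, 0, 0, 0, 0, 0, 0, -1])

```text
time: 12.05
ee_pos: [0.578, -0.0276, 0.1279]
ee_rot: [[0.001, 1.0, 0.0], [1.0, -0.001, -0.0], [-0.0, 0.0, -1.0]]
wrist_force: [-2.0, 0.2, 4.0]
gripper_width: 0.0425
```

Request:
apply_moves(series=[0, 0, 0, 0, 0, 0, 0.2, 0, 0, 0, 0, 0, 0, 0.35, 0, 0, -10, 0, 0, 0, 0.35, 0, 0, -50, 0, 0, 0, 1, 0, 0, -52, 0, 0, 0, 1])

```text
time: 12.68
ee_pos: [0.5775, -0.0275, 0.2408]
ee_rot: [[0.001, 1.0, -0.001], [1.0, -0.001, 0.0], [0.0, -0.001, -1.0]]
wrist_force: [0.3, -0.1, 0.5]
gripper_width: 0.0852
```

Request:
apply_moves(series=[0.3, 0, 0, 0, 0, 0, 1, 0, 0, 0, 0, 0, 0, 1, 0, 0, 0, 0, 0, 0, 1])

```text
time: 13.05
ee_pos: [0.5769, -0.027, 0.2377]
ee_rot: [[0.001, 1.0, -0.003], [1.0, -0.001, 0.001], [0.001, -0.003, -1.0]]
wrist_force: [-0.0, -0.3, 0.4]
gripper_width: 0.0854
```

Run:
```python
from h import *
w=snap('hub2');print(w['ee'],camtool(w)[0])
X,Y=.5784,-.0280;k=.965
crop(w,w2px(w,[X,Y,.135]),'hub2d',hs=45,k=7,circ=[(X,Y,.141,.017*k,(255,0,0)),(X,Y,.141,.014*k,(0,255,0)),(X,Y,.151,.005*k,(255,255,0)),(X,Y,.12,.023*k,(255,0,255)),(X,Y,.12,.018*k,(255,0,255)),(X,Y,.145,.0085*k,(0,255,255))])
```

```text
[ 0.5770012  -0.02703709  0.23764842] [ 0.57690582 -0.02712764  0.23767052]
```

View pics/hub2d.png

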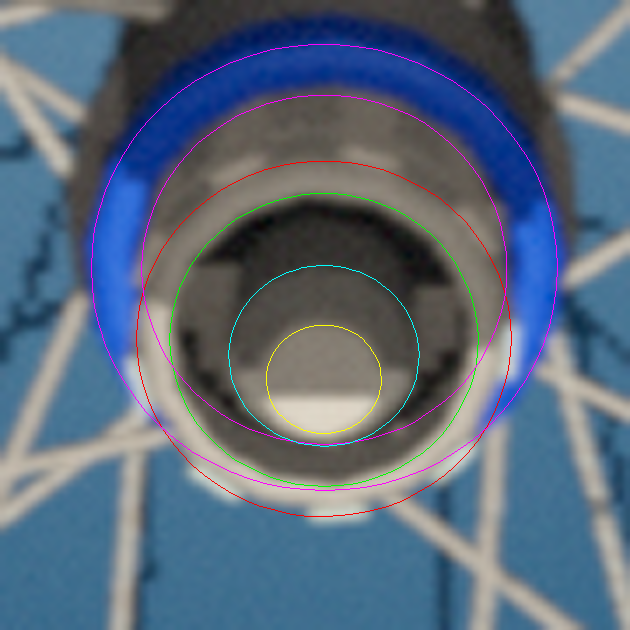

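Request:
apply_moves(series=[58, -8, 0, 0, 0, 0, 1, 58, -8, 0, 0, 0, 0, 1, 58, -8, 0, 0, 0, 0, 1, 58, -8, 10, 0, 0, 0, 1, 50, -8, 30, 0, 0, 0, 1])

```text
time: 13.72
ee_pos: [0.5383, 0.257, 0.1999]
ee_rot: [[-0.0, 1.0, 0.003], [1.0, 0.0, 0.001], [0.001, 0.003, -1.0]]
wrist_force: [0.5, 0.4, 0.2]
gripper_width: 0.0852
```

Request:
apply_moves(series=[40, -6, 40, 0, 0, 0, 1, 10, -2, 40, 0, 0, 0, 1, 0, 0, 8, 0, 0, 0, 1, 0, 0, 0, 0, 0, 0, 1, 0, 0, 0, 0, 0, 0, 1])

```text
time: 14.35
ee_pos: [0.5316, 0.3045, 0.1135]
ee_rot: [[0.002, 1.0, 0.003], [1.0, -0.002, 0.001], [0.001, 0.003, -1.0]]
wrist_force: [-0.4, -0.2, 0.5]
gripper_width: 0.0851
```

Run:
```python
from h import *
w=snap('cog1');print(w['ee'],camtool(w)[0])
g=fitmask(w,(0,0,175),(179,40,255),[(.008,.0325)],(.529,.3055),80)
print(w2px(w,[*g,.008]),ctrl.get_state()['gripper_width'])
```

```text
[0.53159177 0.30453257 0.11360154] [0.53158251 0.30437395 0.11352694]
fit [0.54096 0.28569] px [288.97629249 254.944016  ] size [34 31] pred [101.451904  95.741745] rel tool xy(mm) [-18.82   9.4 ]
(np.float64(289.0297242010524), np.float64(256.7806843701305)) 0.08541460393273476
```

View pics/cog1.png

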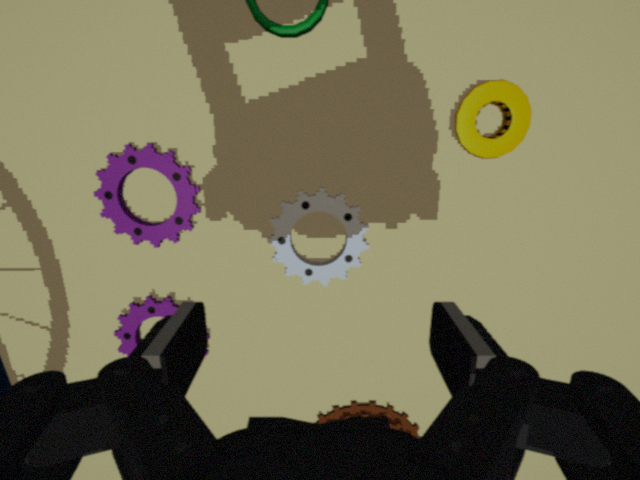

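Run:
```python
from h import *
d=np.load('cog1.npz');w={k:d[k] for k in d}
hsv=cv2.cvtColor(w['color'],cv2.COLOR_RGB2HSV)
for p in [(345,265),(300,200),(320,245),(318,225),(400,400//2),(290,262)]: print(p,hsv[p[1],p[0]])
g=fitmask(w,(0,0,50),(179,40,255),[(.008,.0325),(.004,.0325)],(.529,.3055),65)
k=.965
crop(w,w2px(w,[*g,.008]),'cog1c',hs=60,k=6,circ=[(*g,.008,.0325*k,(255,0,0)),(*g,.008,.018*k,(255,0,255))])
```

```text
(345, 265) [ 99  20 175]
(300, 200) [ 17  32 113]
(320, 245) [ 28  61 163]
(318, 225) [ 20  87 112]
(400, 200) [ 20  90 111]
(290, 262) [103  21 173]
fit [0.52949 0.30453] px [318.37277099 237.27390732] size [101  98] pred [102.82904  99.45282] rel tool xy(mm) [-0.01 -2.1 ]
```

View pics/cog1c.png

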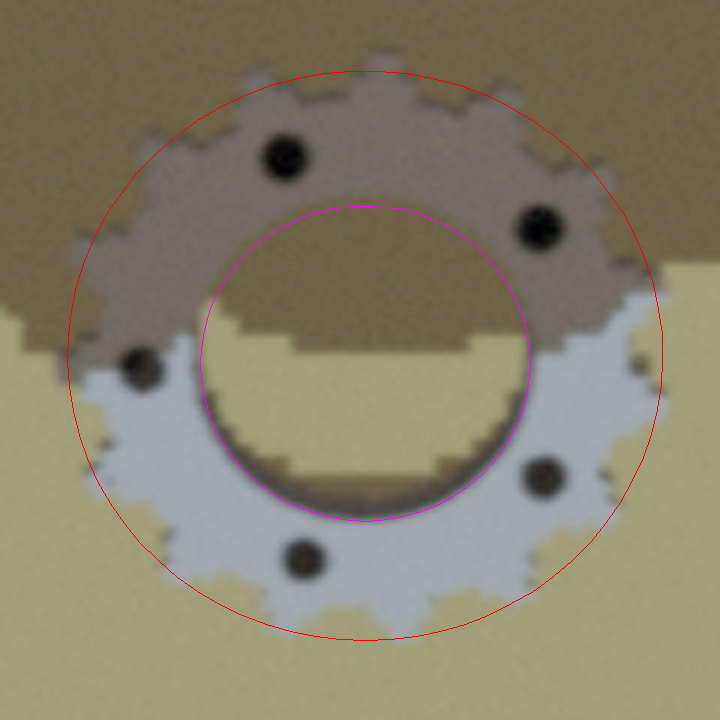

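Request:
apply_moves(series=[0, -2.1, 40, 0, 0, 0, 0.75, 0, 0, 35, 0, 0, 0, 0.75, 0, 0, 12, 0, 0, 0, 0.75, 0, 0, 0, 0, 0, 0, 0.75, 0, 0, 0, 0, 0, 0, 0.75])

```text
time: 15.02
ee_pos: [0.5295, 0.3052, 0.0265]
ee_rot: [[0.001, 1.0, 0.003], [1.0, -0.001, 0.001], [0.001, 0.003, -1.0]]
wrist_force: [-0.0, 0.3, 0.0]
gripper_width: 0.0745
```

Run:
```python
from h import *
w=snap('cog2');print(w['ee'],camtool(w)[0],ctrl.get_state()['gripper_width'])
g=fitmask(w,(0,0,50),(179,40,255),[(.008,.0325),(.004,.0325)],(.529,.3055),90)
```

```text
[0.52943892 0.30524802 0.0264794 ] [0.52946429 0.30511926 0.0265019 ] 0.07461658589519846
fit [0.5294  0.30432] px [316.6212683  300.44787201] size [154 142] pred [156.98608 145.20561] rel tool xy(mm) [-0.93 -0.04]
```

View pics/cog2.png

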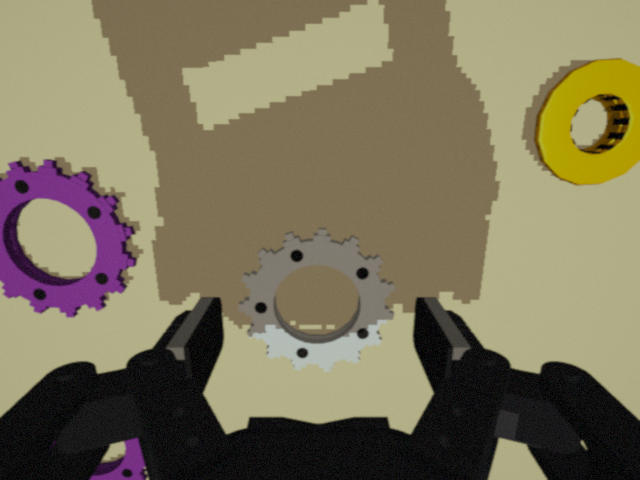

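Request:
apply_moves(series=[-0.5, 0, 4, 0.17, -0.05, 0, 0.75, 0, 0, 2, 0, 0, 0, 0.75, 0, 0, 0, 0, 0, 0, 0.75])

```text
time: 15.45
ee_pos: [0.5278, 0.3042, 0.0182]
ee_rot: [[0.001, 1.0, -0.003], [1.0, -0.001, -0.001], [-0.001, -0.003, -1.0]]
wrist_force: [-0.5, -0.0, -0.3]
gripper_width: 0.075
```

Request:
apply_moves(series=[0, 0, 2, 0, 0, 0, 0.75, 0, 0, 0, 0, 0, 0, 0.75])

```text
time: 15.7
ee_pos: [0.5278, 0.3042, 0.0162]
ee_rot: [[0.001, 1.0, -0.003], [1.0, -0.001, -0.001], [-0.001, -0.003, -1.0]]
wrist_force: [-0.5, -0.6, -0.4]
gripper_width: 0.0749
```

Request:
apply_moves(series=[0, 0, 1, 0, 0, 0, 0.75, 0, 0, 0, 0, 0, 0, 0.75])

```text
time: 15.95
ee_pos: [0.5279, 0.3042, 0.0154]
ee_rot: [[0.001, 1.0, -0.003], [1.0, -0.001, -0.001], [-0.001, -0.003, -1.0]]
wrist_force: [0.3, 0.3, 0.8]
gripper_width: 0.0748
```

Request:
apply_moves(series=[0, 1.6, 0, 0, 0, 0, 0.75, 0, 0, 0, 0, 0, 0, 0.75])

```text
time: 16.2
ee_pos: [0.5298, 0.3043, 0.0155]
ee_rot: [[0.001, 1.0, -0.003], [1.0, -0.001, -0.001], [-0.001, -0.003, -1.0]]
wrist_force: [-0.9, -0.0, 0.6]
gripper_width: 0.0749
```

Run:
```python
from h import *
w=snap('cog3');print(w['ee'],camtool(w)[0],w['er'][:,2],ctrl.get_state()['gripper_width'])
g=fitmask(w,(0,0,50),(179,40,255),[(.008,.0325),(.004,.0325)],(.529,.3055),90)
f=ctrl.grab_frame('side');u,v=w2px(f,w['ee']);x,y=int(u),int(v)
cv2.imwrite('pics/cog3s.png',cv2.resize(f['color'][y-60:y+40,x-60:x+60],(720,600),interpolation=cv2.INTER_CUBIC)[:,:,::-1])
```

```text
[0.5296976  0.30428709 0.01551275] [0.52975044 0.30419754 0.0155657 ] [-2.81217006e-03 -8.22124714e-04 -9.99995708e-01] 0.07492484260119217
fit [0.52937 0.30431] px [318.99593517 312.19044595] size [165 153] pred [168.2718  154.73427] rel tool xy(mm) [ 0.02 -0.33]
```

View pics/cog3.png

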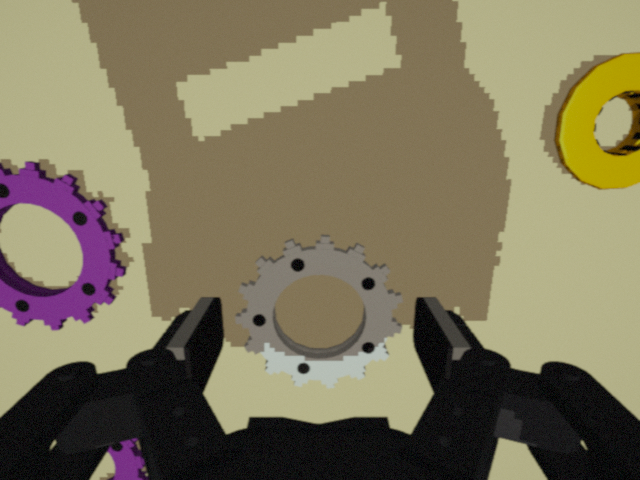

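View pics/cog3s.png

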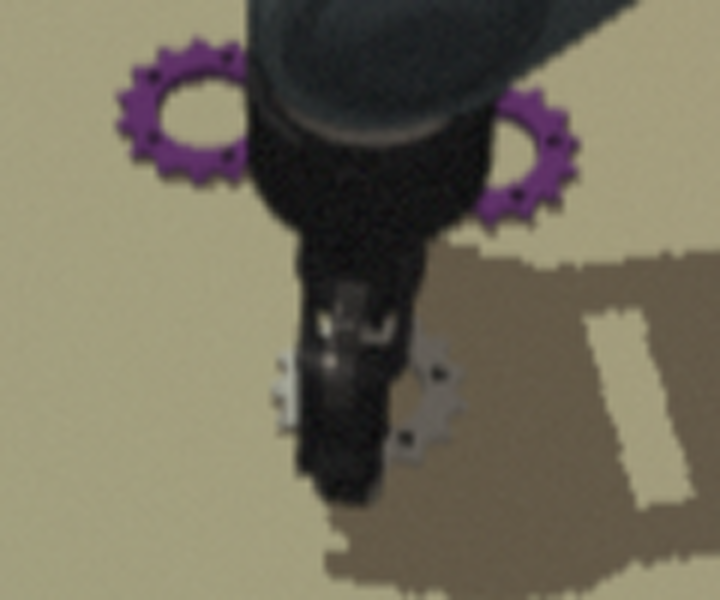

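Request:
apply_moves(series=[0, 0, 0, 0, 0, 0, 0.6, 0, 0, 0, 0, 0, 0, 0.5, 0, 0, 0, 0, 0, 0, 0.3])

```text
time: 16.68
ee_pos: [0.5301, 0.3045, 0.0162]
ee_rot: [[0.001, 1.0, -0.002], [1.0, -0.001, -0.001], [-0.001, -0.002, -1.0]]
wrist_force: [-1.2, -0.7, 4.5]
gripper_width: 0.0599
```

Request:
apply_moves(series=[0, 0, 0, 0, 0, 0, -1, 0, 0, 0, 0, 0, 0, -1, 0, 0, 0, 0, 0, 0, -1])

```text
time: 17.05
ee_pos: [0.5301, 0.3045, 0.0162]
ee_rot: [[0.001, 1.0, -0.002], [1.0, -0.001, -0.0], [-0.0, -0.002, -1.0]]
wrist_force: [-1.0, -1.1, 5.4]
gripper_width: 0.0598
```

Run:
```python
from h import *
w=snap('cog4');print(w['ee'],camtool(w)[0],w['er'][:,2],ctrl.get_state()['gripper_width'])
g=fitmask(w,(0,0,50),(179,40,255),[(.008,.0325),(.004,.0325)],(.529,.3055),83)
```

```text
[0.53012111 0.30447543 0.01625693] [0.53006611 0.30438902 0.01624541] [-1.87877902e-03 -4.42500072e-04 -9.99998137e-01] 0.060177767982037146
fit [0.52984 0.30404] px [317.8102683  311.72853532] size [158 152] pred [167.47878 154.00781] rel tool xy(mm) [-0.43 -0.28]
```

View pics/cog4.png

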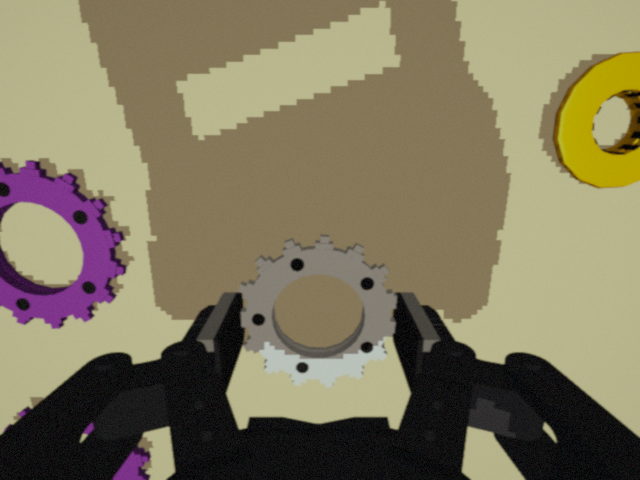

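Request:
apply_moves(series=[0, 0, -5, 0, 0, 0, -1, 0, 0, -20, 0, 0, 0, -1, 0, 0, -55, 0, 0, 0, -1, 0, 0, -55, 0, 0, 0, -1, -30, 4, -45, 0, 0, 0, -1])

```text
time: 17.73
ee_pos: [0.5343, 0.2754, 0.1994]
ee_rot: [[-0.002, 1.0, 0.0], [1.0, 0.002, 0.0], [0.0, 0.0, -1.0]]
wrist_force: [0.5, 0.3, 0.5]
gripper_width: 0.0599
```

Request:
apply_moves(series=[-58, 8.5, 0, 0, 0, 0, -1, -58, 8.5, 0, 0, 0, 0, -1, -58, 8.5, 0, 0, 0, 0, -1, -58, 8.5, 0, 0, 0, 0, -1, -48, 7, 0, 0, 0, 0, -1])

```text
time: 18.35
ee_pos: [0.575, -0.0078, 0.1969]
ee_rot: [[0.001, 1.0, -0.002], [1.0, -0.001, -0.001], [-0.001, -0.002, -1.0]]
wrist_force: [0.7, -0.5, -0.9]
gripper_width: 0.0599
```

Request:
apply_moves(series=[-18, 3, 0, 0, 0, 0, -1, -4, 0.5, 0, 0, 0, 0, -1, 0, 0, 0, 0, 0, 0, -1, 0, 0, 0, 0, 0, 0, -1, 0, 0, 0, 0, 0, 0, -1])

```text
time: 18.98
ee_pos: [0.5783, -0.0266, 0.1956]
ee_rot: [[-0.001, 1.0, -0.003], [1.0, 0.001, -0.001], [-0.001, -0.003, -1.0]]
wrist_force: [0.3, -0.0, -0.7]
gripper_width: 0.0597
```

Run:
```python
from h import *
w=snap('cog5');print(w['ee'],camtool(w)[0],w['er'][:,2],ctrl.get_state()['gripper_width'])
```

```text
[ 0.57832575 -0.0267764   0.19559342] [ 0.57824763 -0.02666036  0.19557366] [-3.06347626e-03 -8.11379829e-04 -9.99994978e-01] 0.05985519315424967
```

View pics/cog5.png

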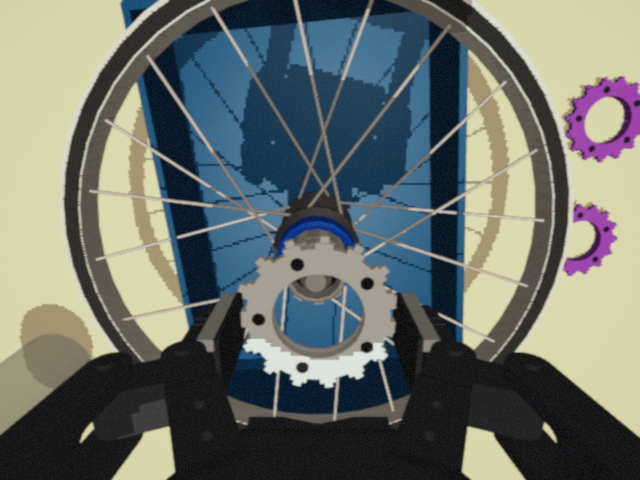

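Request:
apply_moves(series=[-0.9, 0.4, 10, -0.08, 0, 0, -1, 0, 0, 8, 0, 0, 0, -1, 0, 0, 0, 0, 0, 0, -1, 0, 0, 0, 0, 0, 0, -1])

```text
time: 19.52
ee_pos: [0.5788, -0.0286, 0.1775]
ee_rot: [[0.001, 1.0, -0.002], [1.0, -0.001, -0.001], [-0.001, -0.002, -1.0]]
wrist_force: [0.5, -0.4, -1.4]
gripper_width: 0.0601
```

Run:
```python
from h import *
w=snap('cog6');print(w['ee'],camtool(w)[0],w['er'][:,2],ctrl.get_state()['gripper_width'])
e=w['ee'];k=.965
crop(w,(318,300),'cog6c',hs=60,k=6,circ=[(e[0]-.0003,e[1]-.0004,e[2]-.0082,.018*k,(255,0,255)),(.5784,-.028,.141,.017*k,(0,255,0)),(.5784,-.028,.141,.014*k,(0,255,0))])
```

```text
[ 0.57892099 -0.02860845  0.17777509] [ 0.57874582 -0.02866213  0.17753005] [-1.21666985e-03 -9.47767351e-04 -9.99998811e-01] 0.05971881663039407
```

View pics/cog6c.png

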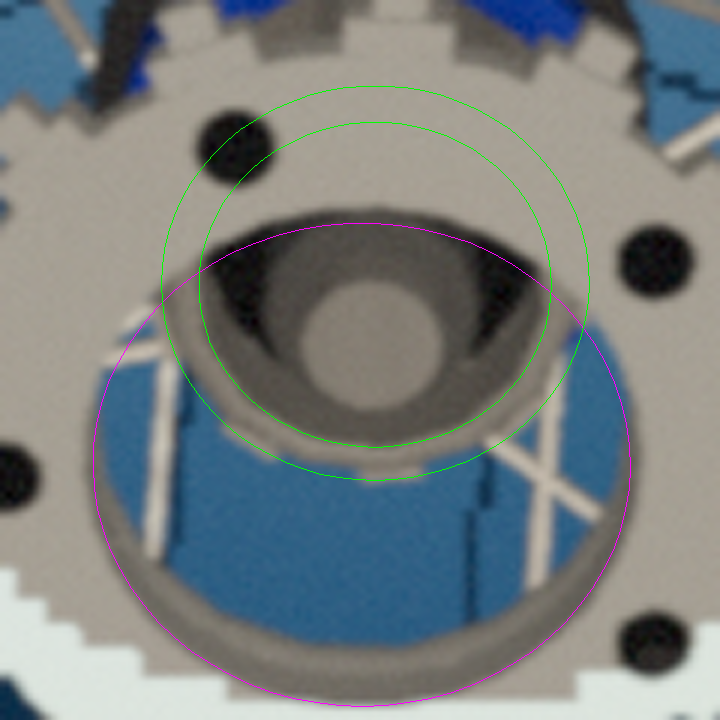

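Run:
```python
from h import *
ims=[]
for n in('cog4','cog6'):
    d=np.load(n+'.npz');c=d['color'][235:395,235:405];ims.append(cv2.resize(c,None,fx=2.35,fy=2.35,interpolation=cv2.INTER_CUBIC))
cv2.imwrite('pics/cmp.png',np.hstack(ims)[:,:,::-1])
```

```text
(no output)
```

View pics/cmp.png

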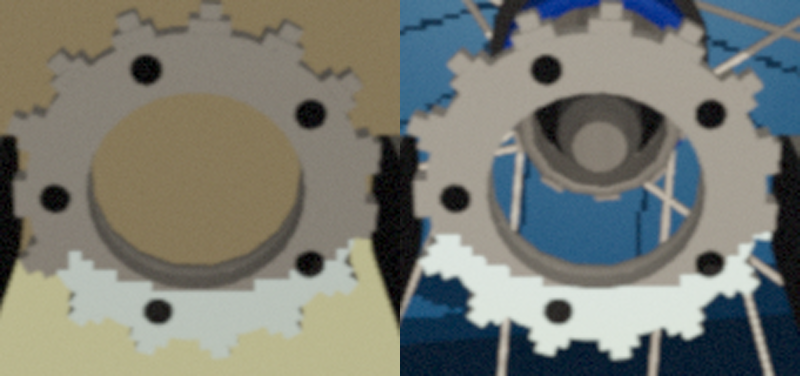

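Run:
```python
from h import *
d=np.load('cog4.npz');w={k:d[k] for k in d}
T,R=camtool(w)
print(px2w(w,318,315.2,.008)-T)
crop(w,(318,313),'cog4b',hs=50,k=8,circ=[(T[0]-.0003,T[1]-.0004,.008,.018,(255,0,0)),(T[0]-.0010,T[1]-.0004,.008,.018,(0,255,0))])
```

```text
[-0.00128987 -0.00027179 -0.00824541]
```

View pics/cog4b.png

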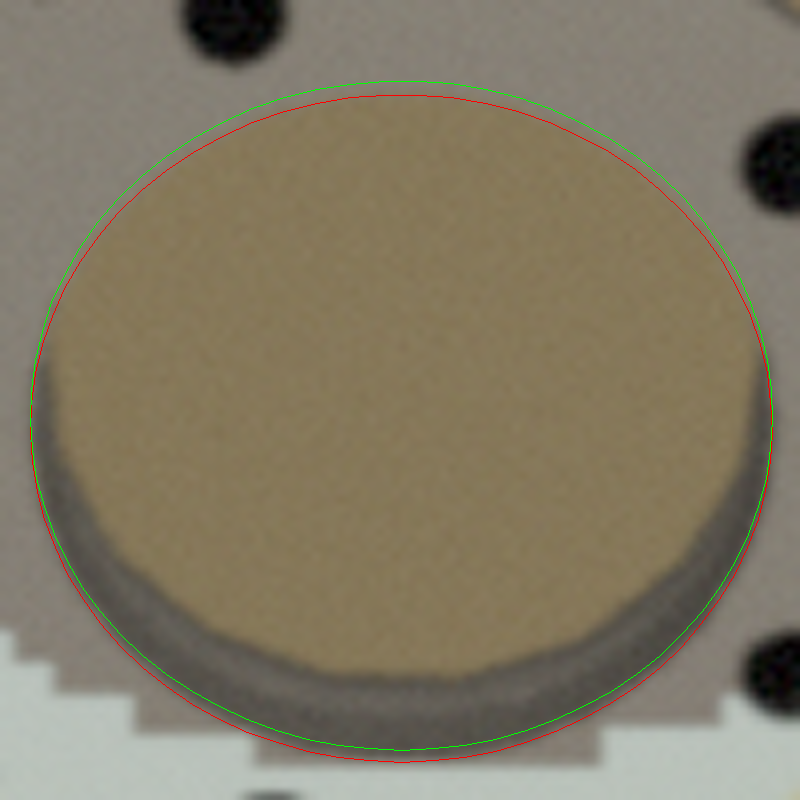

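Request:
apply_moves(series=[1, 0, 8, 0, 0, 0, -1, 0, 0, 0, 0, 0, 0, -1, 0, 0, 0, 0, 0, 0, -1])

```text
time: 19.95
ee_pos: [0.5787, -0.0275, 0.1695]
ee_rot: [[0.001, 1.0, -0.002], [1.0, -0.001, -0.001], [-0.001, -0.002, -1.0]]
wrist_force: [0.4, 0.1, -0.7]
gripper_width: 0.0593
```

Run:
```python
from h import *
w=snap('cog7');T,_=camtool(w);print(w['ee'],T,w['er'][:,2])
crop(w,(318,300),'cog7c',hs=60,k=6,circ=[(T[0]-.0005,T[1]-.0004,T[2]-.0082,.018,(255,0,255)),(T[0]-.0005,T[1]-.0004,T[2]-.0162,.018,(255,0,255)),(.5784,-.028,.141,.017,(0,255,0)),(.5784,-.028,.141,.014,(0,255,0))])
```

```text
[ 0.57879635 -0.02752756  0.16964715] [ 0.57865986 -0.02758468  0.16949931] [-1.44705437e-03 -9.28790627e-04 -9.99998522e-01]
```

View pics/cog7c.png

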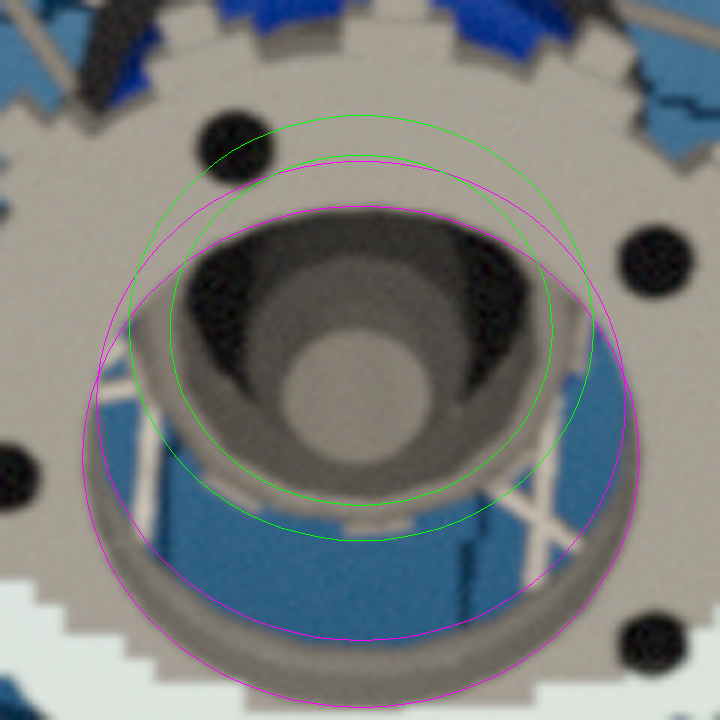

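Run:
```python
from h import *
for n,x0,y0,k,obs in(('cog7',258,240,6,(357,396)),('cog6',258,240,6,(371,345)),('blue8',258,240,6,(343,353))):
    d=np.load(n+'.npz');w={a:d[a] for a in d}
    u,v=(obs[0]+.5)/k+x0-.5,(obs[1]+.5)/k+y0-.5
    print(n,px2w(w,u,v,.151))
```

```text
cog7 [ 0.57840025 -0.02824152  0.151     ]
cog6 [ 0.57844188 -0.02832408  0.151     ]
blue8 [ 0.57849389 -0.02829352  0.151     ]
```

Request:
apply_moves(series=[-0.3, 0.2, 8, 0, 0, 0, -1, 0, 0, 5, 0, 0, 0, -1, 0, 0, 3, 0, 0, 0, -1, 0, 0, 3, 0, 0, 0, -1, 0, 0, 0, 0, 0, 0, -1])

```text
time: 20.62
ee_pos: [0.5788, -0.0278, 0.1503]
ee_rot: [[0.001, 1.0, -0.002], [1.0, -0.001, -0.001], [-0.001, -0.002, -1.0]]
wrist_force: [-0.2, -0.2, -0.0]
gripper_width: 0.0597
```

Past the rim (underside ≈ 134 mm) without force. Continue down.

Request:
apply_moves(series=[0, 0, 6, 0, 0, 0, -1, 0, 0, 4, 0, 0, 0, -1, 0, 0, 2, 0, 0, 0, -1, 0, 0, 0, 0, 0, 0, -1])

```text
time: 21.12
ee_pos: [0.5788, -0.0278, 0.1383]
ee_rot: [[0.001, 1.0, -0.002], [1.0, -0.001, -0.001], [-0.001, -0.002, -1.0]]
wrist_force: [0.8, -0.3, -1.4]
gripper_width: 0.0595
```

Request:
apply_moves(series=[0, 0, 1.5, 0, 0, 0, -1, 0, 0, 0, 0, 0, 0, -1])

```text
time: 21.38
ee_pos: [0.5789, -0.0279, 0.1371]
ee_rot: [[0.001, 1.0, -0.002], [1.0, -0.001, -0.001], [-0.001, -0.002, -1.0]]
wrist_force: [-0.2, -0.0, -0.5]
gripper_width: 0.0595
```

Request:
apply_moves(series=[0, 0, 1, 0, 0, 0, -1, 0, 0, 0, 0, 0, 0, -1])

```text
time: 21.62
ee_pos: [0.579, -0.0279, 0.1363]
ee_rot: [[0.001, 1.0, -0.001], [1.0, -0.001, -0.001], [-0.001, -0.001, -1.0]]
wrist_force: [-0.1, 0.3, 0.8]
gripper_width: 0.0599
```

Request:
apply_moves(series=[0, 0, 0, 0, 0, 0, 0.5, 0, 0, 0, 0, 0, 0, 0.85, 0, 0, -8, 0, 0, 0, 1, 0, 0, -40, 0, 0, 0, 1, 0, 0, -50, 0, 0, 0, 1])

```text
time: 22.25
ee_pos: [0.5783, -0.0276, 0.2346]
ee_rot: [[0.001, 1.0, -0.004], [1.0, -0.001, -0.0], [-0.0, -0.004, -1.0]]
wrist_force: [1.1, 0.3, 0.2]
gripper_width: 0.0856
```

Run:
```python
from h import *
w=snap('hub3');T,_=camtool(w);print(w['ee'],T,w['er'][:,2])
X,Y=.5784,-.0283
crop(w,(318,240),'hub3c',hs=60,k=6,circ=[(X,Y,.128,.0325,(255,0,255)),(X,Y,.141,.017,(0,255,0)),(X,Y,.128,.018,(255,0,0))])
```

```text
[ 0.58237483 -0.02842121  0.24382675] [ 0.57829533 -0.02771019  0.23460736] [ 0.01031113 -0.00381635 -0.99993956]
```

View pics/hub3c.png

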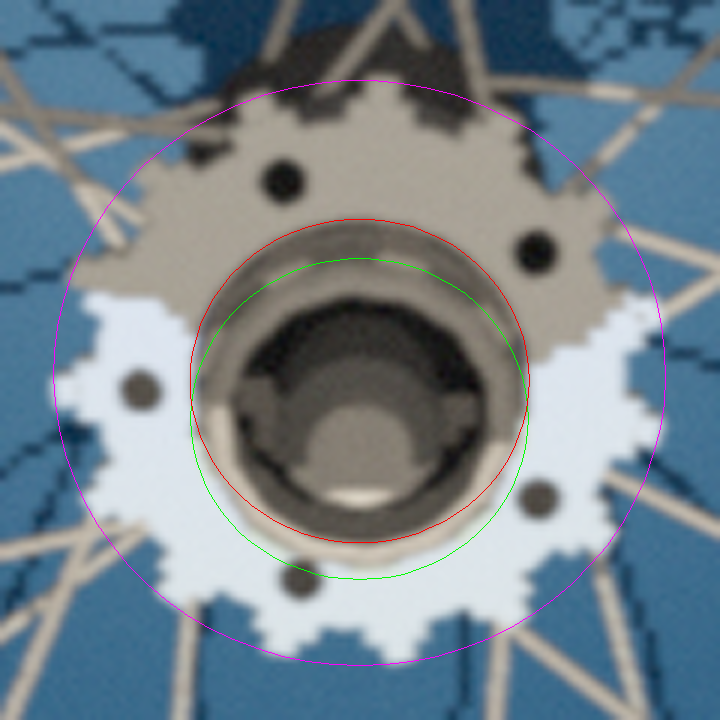

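Request:
apply_moves(series=[-46, -29, 0, 0, 0, 0, 1, -46, -29, 0, 0, 0, 0, 1, -46, -29, 0, 0, 0, 0, 1, -46, -29, 10, 0, 0, 0, 1, -45, -29, 30, 0, 0, 0, 1])

```text
time: 22.92
ee_pos: [0.434, -0.2592, 0.1967]
ee_rot: [[0.0, 1.0, 0.003], [1.0, -0.0, -0.005], [-0.005, 0.003, -1.0]]
wrist_force: [1.3, 0.3, -0.6]
gripper_width: 0.0852
```

Request:
apply_moves(series=[-28, -18, 40, 0, 0, 0, 0.35, -6, -4, 40, 0, 0, 0, 0.35, 0, 0, 10, 0, 0, 0, 0.35, 0, 0, 0, 0, 0, 0, 0.35, 0, 0, 0, 0, 0, 0, 0.35])

```text
time: 23.55
ee_pos: [0.413, -0.2913, 0.1066]
ee_rot: [[-0.001, 1.0, 0.001], [1.0, 0.001, -0.004], [-0.004, 0.001, -1.0]]
wrist_force: [0.3, -0.0, -0.3]
gripper_width: 0.0576
```

Run:
```python
from h import *
w=snap('red1');T,_=camtool(w);print(w['ee'],T,w['er'][:,2],w['er'][:,0])
g=fitmask(w,(0,140,50),(8,255,255),[(.006,.023),(0,.023)],(.411,-.290),70)
crop(w,w2px(w,[*g,.006]),'red1c',hs=50,k=6,circ=[(*g,.006,.023,(255,0,0)),(*g,.006,.018,(255,255,0)),(*g,0,.023,(0,255,0))])
```

```text
[ 0.41297166 -0.2912952   0.10651708] [ 0.41297733 -0.29141666  0.10656178] [ 8.11330654e-04 -3.49808400e-03 -9.99993553e-01] [-5.36777178e-04  9.99993736e-01 -3.49852015e-03]
fit [ 0.41079 -0.29186] px [318.20554993 240.31494602] size [72 69] pred [74.197845 72.87187 ] rel tool xy(mm) [-0.56 -2.18]
```

View pics/red1.png

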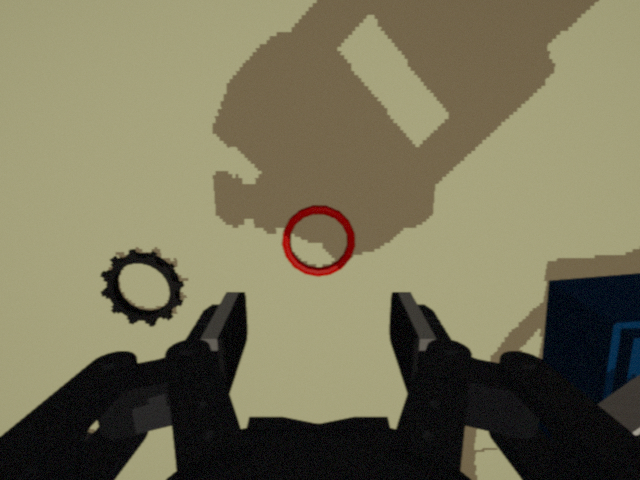

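View pics/red1c.png

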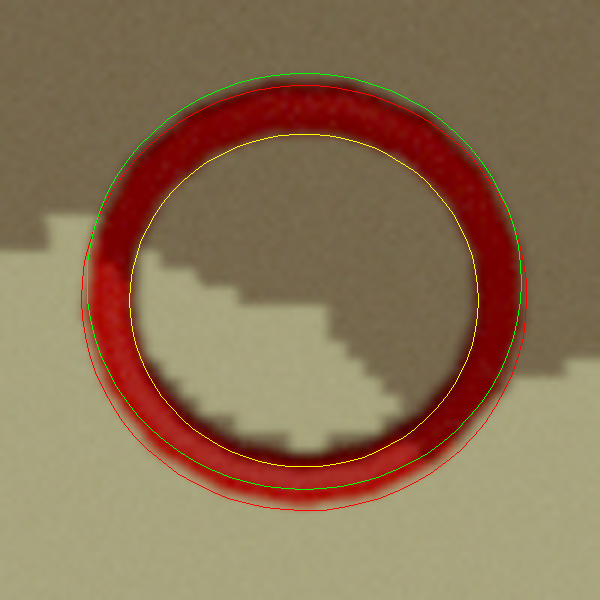

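Request:
apply_moves(series=[-0.2, -2.2, 40, 0, 0, 0, 0.35, 0, 0, 35, 0, 0, 0, 0.35, 0, 0, 10, 0, 0, 0, 0.35, 0, 0, 0, 0, 0, 0, 0.35, 0, 0, 0, 0, 0, 0, 0.35])

```text
time: 24.22
ee_pos: [0.4104, -0.2921, 0.0213]
ee_rot: [[0.0, 1.0, 0.001], [1.0, -0.0, -0.003], [-0.003, 0.001, -1.0]]
wrist_force: [0.8, -0.4, -0.1]
gripper_width: 0.0578
```

Run:
```python
from h import *
w=snap('red2');T,_=camtool(w);print(w['ee'],T,w['er'][:,2],w['er'][:,0])
g=fitmask(w,(0,140,50),(8,255,255),[(.006,.023),(0,.023)],(.411,-.290),80)
```

```text
[ 0.41037524 -0.29203107  0.02126276] [ 0.41041843 -0.29217782  0.02133742] [ 5.99542278e-04 -3.29930144e-03 -9.99994378e-01] [ 4.00958150e-04  9.99994478e-01 -3.29906138e-03]
fit [ 0.41106 -0.29188] px [319.51615247 306.65274983] size [110 103] pred [113.054535 107.187515] rel tool xy(mm) [0.15 0.68]
```

View pics/red2.png

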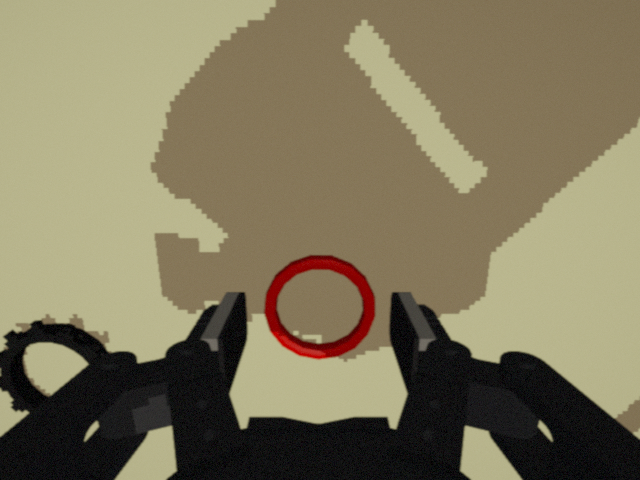

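Request:
apply_moves(series=[0.4, 0.6, 2.5, 0, 0, 0, 0.35, 0, 0, 0, 0, 0, 0, 0.35, 0, 0, 0, 0, 0, 0, 0.35])

```text
time: 24.65
ee_pos: [0.41, -0.2907, 0.0172]
ee_rot: [[0.001, 1.0, -0.002], [1.0, -0.001, -0.001], [-0.001, -0.002, -1.0]]
wrist_force: [0.0, -0.2, 0.1]
gripper_width: 0.0574
```

Request:
apply_moves(series=[0, 0, 1.5, 0, 0, 0, 0.35, 0, 0, 0, 0, 0, 0, 0.35])

```text
time: 24.9
ee_pos: [0.4098, -0.2906, 0.0154]
ee_rot: [[0.001, 1.0, -0.002], [1.0, -0.001, -0.001], [-0.001, -0.002, -1.0]]
wrist_force: [0.1, 0.1, 0.1]
gripper_width: 0.0576
```

Request:
apply_moves(series=[0, 0, 1, 0, 0, 0, 0.35, 0, 0, 0, 0, 0, 0, 0.35])

```text
time: 25.15
ee_pos: [0.4099, -0.2907, 0.0146]
ee_rot: [[0.001, 1.0, -0.002], [1.0, -0.001, -0.001], [-0.001, -0.002, -1.0]]
wrist_force: [0.9, -0.3, 0.0]
gripper_width: 0.0577
```

Request:
apply_moves(series=[-0.8, 1, -4, 0, 0, 0, 0.35, 0, 0, 0, 0, 0, 0, 0.35, 0, 0, 0, 0, 0, 0, 0.35])

```text
time: 25.52
ee_pos: [0.411, -0.2915, 0.0187]
ee_rot: [[0.001, 1.0, -0.001], [1.0, -0.001, -0.001], [-0.001, -0.001, -1.0]]
wrist_force: [-0.1, -0.7, 0.3]
gripper_width: 0.0576
```

Run:
```python
from h import *
w=snap('red3');T,_=camtool(w);print(w['ee'],T,w['er'][:,2],w['er'][:,0])
g=fitmask(w,(0,140,50),(8,255,255),[(.006,.023),(0,.023)],(.411,-.290),80)
```

```text
[ 0.41093539 -0.29143095  0.01860641] [ 0.41095811 -0.29159271  0.01870551] [-1.54844209e-03 -9.05580969e-04 -9.99998391e-01] [ 5.52000348e-04  9.99999437e-01 -9.06436658e-04]
fit [ 0.41106 -0.29191] px [317.89875557 308.49464106] size [112 105] pred [115.03992  109.026306] rel tool xy(mm) [-0.48  0.12]
```

Centred (bias −0.4 in x as before). Close and lift.

Request:
apply_moves(series=[0, 0, 0, 0, 0, 0, 0, 0, 0, 0, 0, 0, 0, -1, 0, 0, 0, 0, 0, 0, -1, 0, 0, 0, 0, 0, 0, -1])

```text
time: 26.08
ee_pos: [0.4111, -0.2916, 0.0192]
ee_rot: [[0.0, 1.0, -0.002], [1.0, -0.0, -0.001], [-0.001, -0.002, -1.0]]
wrist_force: [-0.6, 1.8, 5.8]
gripper_width: 0.0419
```

Run:
```python
from h import *
w=snap('red4');T,_=camtool(w);print(w['ee'],T,w['er'][:,2],ctrl.get_state()['gripper_width'],ctrl.get_state()['wrist_force'])
g=fitmask(w,(0,140,50),(8,255,255),[(.006,.023),(0,.023)],(.411,-.290),80)
crop(w,w2px(w,[*g,.006]),'red4c',hs=60,k=6,circ=[(*g,.006,.023,(255,0,0)),(*g,.006,.018,(255,255,0))])
```

```text
[ 0.41114214 -0.29162576  0.01919623] [ 0.41108077 -0.29171389  0.01918188] [-1.51980081e-03 -9.66957484e-04 -9.99998378e-01] 0.04179959664950974 [-0.93680162  1.19135919  5.38849315]
fit [ 0.41128 -0.29198] px [318.04174874 308.18466842] size [108 104] pred [114.673096 108.70564 ] rel tool xy(mm) [-0.35  0.14]
```

View pics/red4c.png

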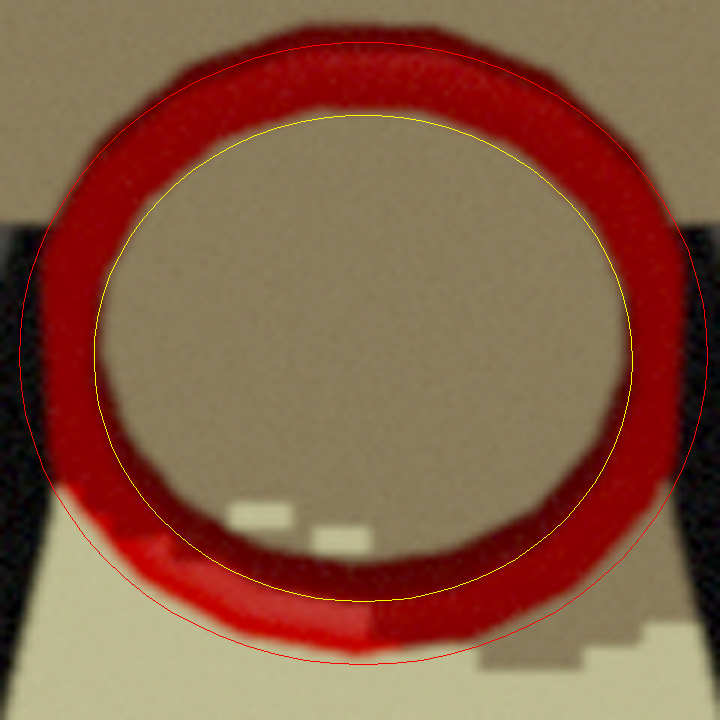

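Request:
apply_moves(series=[0, 0, -5, 0, 0, 0, -1, 0, 0, -20, 0, 0, 0, -1, 0, 0, -50, 0, 0, 0, -1, 10, 6, -58, 0, 0, 0, -1, 30, 19, -45, 0, 0, 0, -1])

```text
time: 26.75
ee_pos: [0.4365, -0.252, 0.1994]
ee_rot: [[0.003, 1.0, 0.0], [1.0, -0.003, -0.003], [-0.003, 0.0, -1.0]]
wrist_force: [0.5, -0.7, -0.8]
gripper_width: 0.042
```

Request:
apply_moves(series=[46, 29, 0, 0, 0, 0, -1, 46, 29, 0, 0, 0, 0, -1, 46, 29, 0, 0, 0, 0, -1, 46, 29, 0, 0, 0, 0, -1, 28, 18, 0, 0, 0, 0, -1])

```text
time: 27.38
ee_pos: [0.5711, -0.0371, 0.1962]
ee_rot: [[-0.001, 1.0, -0.001], [1.0, 0.001, -0.001], [-0.001, -0.002, -1.0]]
wrist_force: [0.1, 0.1, 0.0]
gripper_width: 0.0417
```

Request:
apply_moves(series=[10, 7, 0, 0, 0, 0, -1, 2, 2, 0, 0, 0, 0, -1, 0, 0, 0, 0, 0, 0, -1, 0, 0, 0, 0, 0, 0, -1])

```text
time: 27.88
ee_pos: [0.579, -0.0284, 0.1961]
ee_rot: [[0.002, 1.0, -0.002], [1.0, -0.002, -0.001], [-0.001, -0.002, -1.0]]
wrist_force: [-0.5, 0.1, 0.6]
gripper_width: 0.0419
```

Run:
```python
from h import *
w=snap('red5');T,_=camtool(w);print(w['ee'],T,w['er'][:,2],ctrl.get_state()['gripper_width'])
```

```text
[ 0.57905643 -0.02826962  0.19612127] [ 0.57897503 -0.02847366  0.1961135 ] [-1.66734372e-03 -9.39953055e-04 -9.99998168e-01] 0.04237427720362926
```

View pics/red5.png

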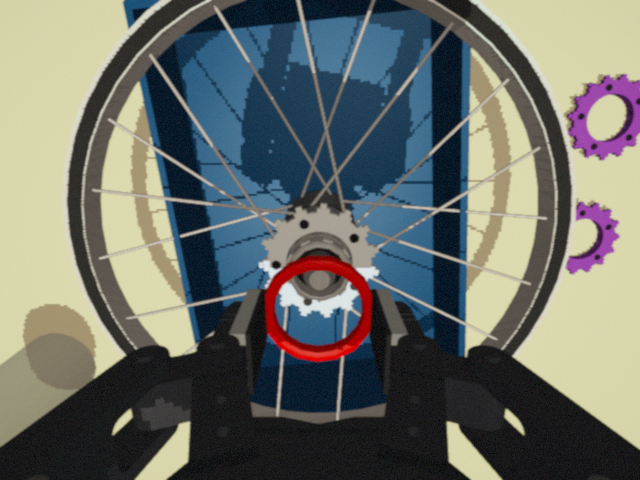

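Request:
apply_moves(series=[0.4, -0.2, 12, 0, 0, 0, -1, 0, 0, 9, 0, 0, 0, -1, 0, 0, 0, 0, 0, 0, -1, 0, 0, 0, 0, 0, 0, -1])

```text
time: 28.42
ee_pos: [0.5792, -0.027, 0.175]
ee_rot: [[0.001, 1.0, -0.002], [1.0, -0.001, -0.001], [-0.001, -0.002, -1.0]]
wrist_force: [0.1, -0.5, -0.5]
gripper_width: 0.0418
```

Run:
```python
from h import *
w=snap('red6');T,_=camtool(w);print(w['ee'],T,w['er'][:,2],ctrl.get_state()['gripper_width'])
crop(w,(318,300),'red6c',hs=60,k=6,circ=[(T[0]-.0004,T[1]-.0004,T[2]-.0132,.018,(255,0,255)),(.5784,-.0283,.141,.014,(0,255,0)),(.5784,-.0283,.151,.005,(0,255,0))])
```

```text
[ 0.57935736 -0.02703801  0.17530932] [ 0.57915508 -0.02710388  0.17503754] [-1.15714207e-03 -9.68616558e-04 -9.99998861e-01] 0.041956359870203436
```

View pics/red6c.png

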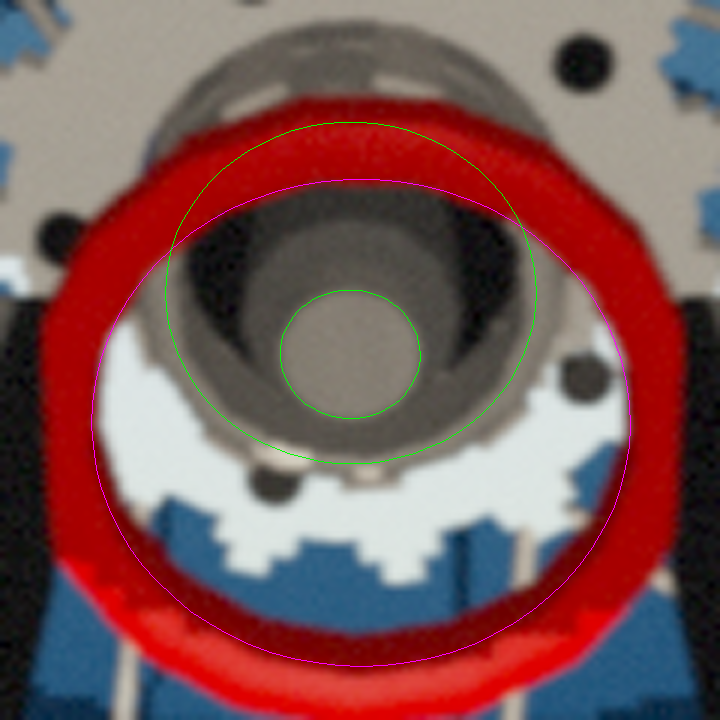

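Request:
apply_moves(series=[-0.8, -0.4, 0, 0, 0, 0, -1, 0, 0, 6, 0, 0, 0, -1, 0, 0, 4, 0, 0, 0, -1, 0, 0, 0, 0, 0, 0, -1, 0, 0, 0, 0, 0, 0, -1])

```text
time: 29.1
ee_pos: [0.5788, -0.0279, 0.1651]
ee_rot: [[0.001, 1.0, -0.002], [1.0, -0.001, -0.001], [-0.001, -0.002, -1.0]]
wrist_force: [-0.3, -0.1, -0.5]
gripper_width: 0.0419
```

Request:
apply_moves(series=[0, 0, 4, 0, 0, 0, -1, 0, 0, 3, 0, 0, 0, -1, 0, 0, 3, 0, 0, 0, -1, 0, 0, 3, 0, 0, 0, -1, 0, 0, 0, 0, 0, 0, -1])

```text
time: 29.72
ee_pos: [0.5785, -0.0278, 0.1517]
ee_rot: [[0.001, 1.0, -0.002], [1.0, -0.001, -0.001], [-0.001, -0.002, -1.0]]
wrist_force: [-0.1, -0.4, -0.6]
gripper_width: 0.0419
```

Request:
apply_moves(series=[0, 0, 3, 0, 0, 0, -1, 0, 0, 0, 0, 0, 0, -1])

```text
time: 29.98
ee_pos: [0.5785, -0.0278, 0.1488]
ee_rot: [[0.001, 1.0, -0.002], [1.0, -0.001, -0.001], [-0.001, -0.002, -1.0]]
wrist_force: [-0.5, 0.9, 0.5]
gripper_width: 0.0418
```

Request:
apply_moves(series=[0, 0, 1.5, 0, 0, 0, -1, 0, 0, 0, 0, 0, 0, -1])

```text
time: 30.22
ee_pos: [0.5786, -0.0278, 0.1475]
ee_rot: [[0.001, 1.0, -0.002], [1.0, -0.001, -0.001], [-0.001, -0.002, -1.0]]
wrist_force: [-0.6, -0.0, -0.2]
gripper_width: 0.0415
```

Request:
apply_moves(series=[0, 0, 0.4, 0, 0, 0, 0.1, 0, 0, 0, 0, 0, 0, 0.35, 0, 0, -6, 0, 0, 0, 0.5, 0, 0, -40, 0, 0, 0, 1, 0, 0, -48, 0, 0, 0, 1])

```text
time: 30.85
ee_pos: [0.5782, -0.0276, 0.2417]
ee_rot: [[0.001, 1.0, -0.004], [1.0, -0.001, -0.0], [-0.0, -0.004, -1.0]]
wrist_force: [0.4, 0.1, 0.0]
gripper_width: 0.0855
```

Run:
```python
from h import *
w=snap('hub4');T,_=camtool(w);print(w['ee'],T)
X,Y=.5784,-.0283
crop(w,(318,240),'hub4c',hs=60,k=6,circ=[(X,Y,.134,.023,(255,0,255)),(X,Y,.134,.018,(0,255,0)),(X,Y,.128,.0325,(255,0,0))])
```

```text
[ 0.58201792 -0.02838055  0.25054732] [ 0.57818446 -0.02771852  0.24169937]
```

View pics/hub4c.png

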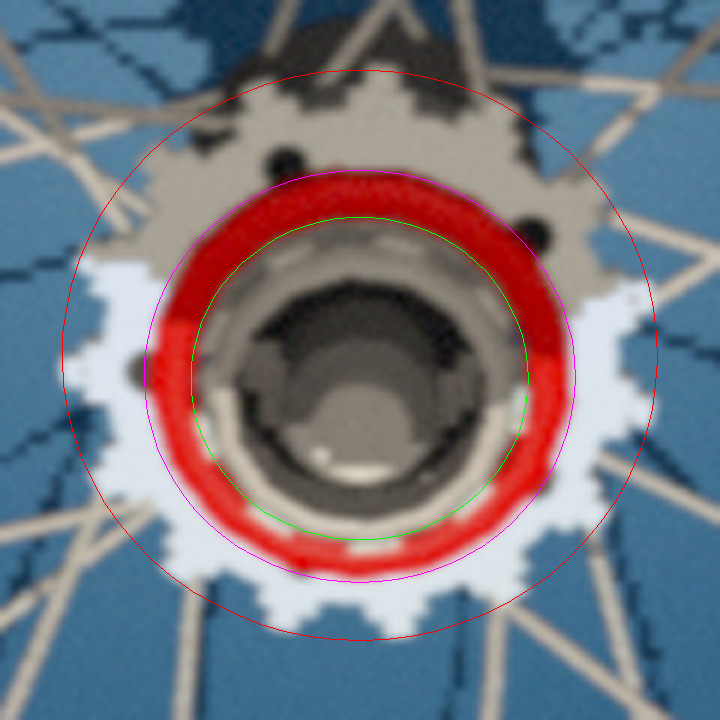

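Request:
apply_moves(series=[-55, -20, 0, 0, 0, 0, 1, -55, -20, 0, 0, 0, 0, 1, -55, -20, 0, 0, 0, 0, 1, -55, -20, 10, 0, 0, 0, 1, -55, -20, 30, 0, 0, 0, 1])

```text
time: 31.52
ee_pos: [0.4799, -0.3028, 0.2052]
ee_rot: [[0.001, 1.0, 0.003], [1.0, -0.001, -0.005], [-0.005, 0.003, -1.0]]
wrist_force: [0.3, -0.2, -0.0]
gripper_width: 0.0852
```

Request:
apply_moves(series=[-52, -19, 30, 0, 0, 0, 0.6, -37, -14, 35, 0, 0, 0, 0.6, -11, -4, 25, 0, 0, 0, 0.6, 0, 0, 8, 0, 0, 0, 0.6, 0, 0, 0, 0, 0, 0, 0.6])

```text
time: 32.15
ee_pos: [0.4428, -0.3992, 0.1056]
ee_rot: [[0.0, 1.0, -0.002], [1.0, -0.0, -0.001], [-0.001, -0.002, -1.0]]
wrist_force: [0.2, -0.9, 0.2]
gripper_width: 0.0682
```

Request:
apply_moves(series=[0, 0, 0, 0, 0, 0, 0.6, 0, 0, 0, 0, 0, 0, 0.6])

```text
time: 32.4
ee_pos: [0.4434, -0.3997, 0.1068]
ee_rot: [[-0.0, 1.0, -0.0], [1.0, 0.0, -0.003], [-0.003, -0.0, -1.0]]
wrist_force: [0.3, 1.0, 0.1]
gripper_width: 0.0686
```

Run:
```python
from h import *
w=snap('blk1');T,_=camtool(w);print(w['ee'],T,w['er'][:,2],w['er'][:,0])
g=fitmask(w,(0,0,0),(179,255,75),[(.008,.0265),(.004,.0265)],(.4417,-.4035),60)
crop(w,w2px(w,[*g,.008]),'blk1c',hs=50,k=6,circ=[(*g,.008,.0265,(255,0,0)),(*g,.008,.018,(255,255,0))])
```

```text
[ 0.44322276 -0.39970006  0.10657641] [ 0.44333706 -0.39980111  0.10680951] [-4.38833174e-04 -2.36273349e-03 -9.99997112e-01] [-1.90970032e-04  9.99997191e-01 -2.36264987e-03]
fit [ 0.44161 -0.4049 ] px [310.52595222 242.01883655] size [84 80] pred [86.04993 83.40468] rel tool xy(mm) [-5.2  -1.61]
```

View pics/blk1.png

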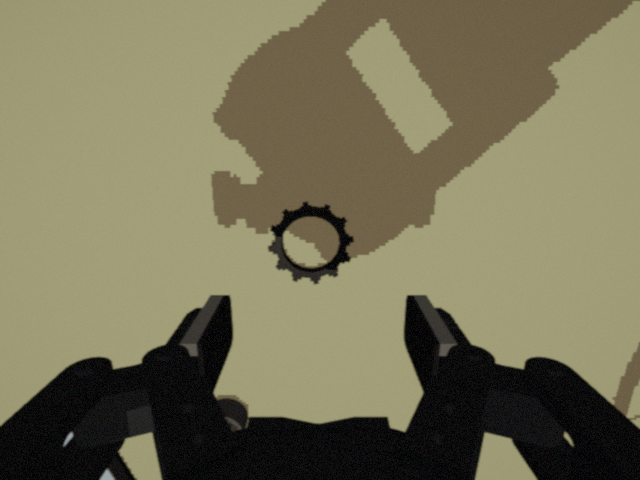

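View pics/blk1c.png

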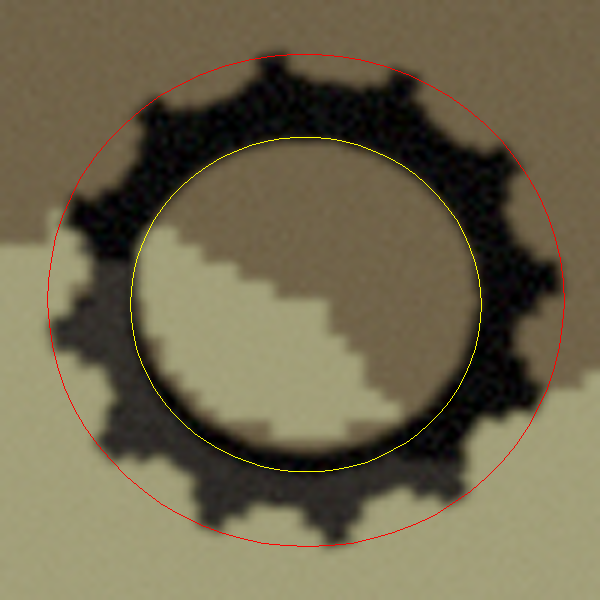

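Request:
apply_moves(series=[-4.8, -1.6, 40, 0, 0, 0, 0.5, 0, 0, 35, 0, 0, 0, 0.5, 0, 0, 9, 0, 0, 0, 0.5, 0, 0, 0, 0, 0, 0, 0.5, 0, 0, 0, 0, 0, 0, 0.5])

```text
time: 33.08
ee_pos: [0.4417, -0.4056, 0.0233]
ee_rot: [[0.0, 1.0, 0.0], [1.0, -0.0, -0.003], [-0.003, 0.0, -1.0]]
wrist_force: [0.5, -0.2, -0.7]
gripper_width: 0.0644
```

Run:
```python
from h import *
w=snap('blk2');T,_=camtool(w);print(w['ee'],T,w['er'][:,2],w['er'][:,0])
g=fitmask(w,(0,0,0),(179,255,75),[(.008,.0265),(.004,.0265)],(.4417,-.4045),68)
crop(w,w2px(w,[*g,.008]),'blk2c',hs=65,k=6,circ=[(*g,.008,.0265,(255,0,0)),(*g,.008,.018,(255,255,0))])
```

```text
[ 0.4417133  -0.40561512  0.02331492] [ 0.44170981 -0.40569584  0.02332886] [ 3.63721363e-04 -3.53150894e-03 -9.99993698e-01] [ 4.36495583e-04  9.99993669e-01 -3.53135007e-03]
fit [ 0.44196 -0.40499] px [320.53580363 305.93904304] size [128 118] pred [130.38953 121.16324] rel tool xy(mm) [0.62 0.24]
```

View pics/blk2c.png

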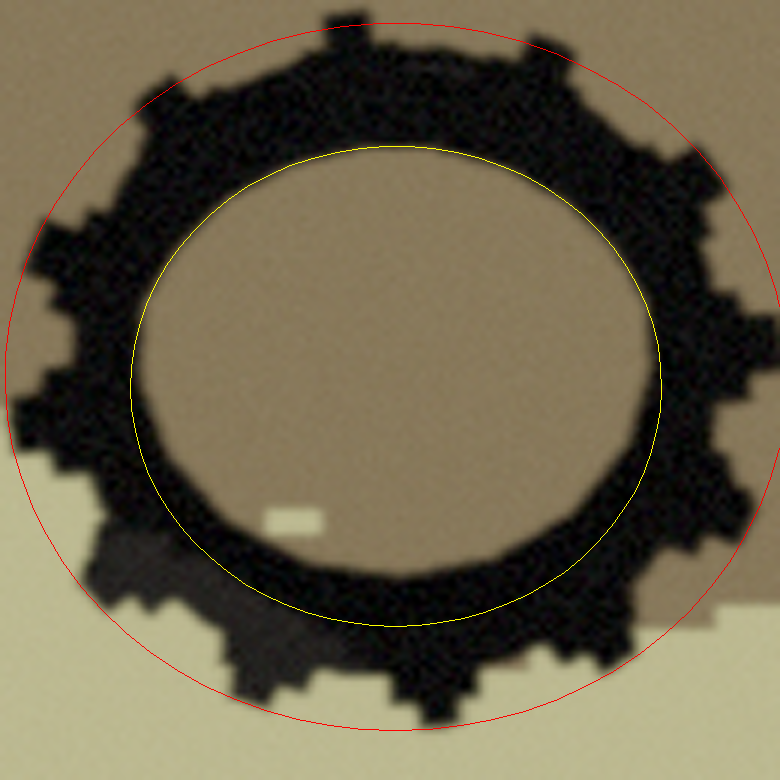

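Request:
apply_moves(series=[0.8, 0, 4.5, 0, 0, 0, 0.5, 0, 0, 0, 0, 0, 0, 0.5, 0, 0, 0, 0, 0, 0, 0.5])

```text
time: 33.5
ee_pos: [0.4408, -0.4037, 0.017]
ee_rot: [[0.001, 1.0, -0.002], [1.0, -0.001, -0.001], [-0.001, -0.002, -1.0]]
wrist_force: [0.1, 0.7, 0.5]
gripper_width: 0.064
```

Request:
apply_moves(series=[-0.9, 1, -1, 0, 0, 0, 0.5, 0, 0, 0, 0, 0, 0, 0.5, 0, 0, 0, 0, 0, 0, 0.5])

```text
time: 33.88
ee_pos: [0.4418, -0.4047, 0.018]
ee_rot: [[0.001, 1.0, -0.002], [1.0, -0.001, -0.001], [-0.001, -0.002, -1.0]]
wrist_force: [0.4, -0.3, 0.3]
gripper_width: 0.0642
```

Run:
```python
from h import *
w=snap('blk3');T,_=camtool(w);print(w['ee'],T,w['er'][:,2],w['er'][:,0])
g=fitmask(w,(0,0,0),(179,255,75),[(.008,.0265),(.004,.0265)],(.4417,-.4045),68)
```

```text
[ 0.44180718 -0.40466377  0.01797202] [ 0.44180182 -0.40479253  0.01800642] [-1.58630156e-03 -8.73536946e-04 -9.99998360e-01] [ 5.98752933e-04  9.99999438e-01 -8.74487692e-04]
fit [ 0.44195 -0.40497] px [318.25667511 311.82903956] size [133 121] pred [134.86499 124.92764] rel tool xy(mm) [-0.31  0.14]
```

Request:
apply_moves(series=[0, 0, 0, 0, 0, 0, 0.2, 0, 0, 0, 0, 0, 0, -1, 0, 0, 0, 0, 0, 0, -1, 0, 0, 0, 0, 0, 0, -1])

```text
time: 34.42
ee_pos: [0.4421, -0.405, 0.0188]
ee_rot: [[0.001, 1.0, -0.001], [1.0, -0.001, -0.001], [-0.001, -0.001, -1.0]]
wrist_force: [-0.5, 1.1, 4.7]
gripper_width: 0.048
```

Run:
```python
from h import *
w=snap('blk4');T,_=camtool(w);s=ctrl.get_state();print(w['ee'],T,w['er'][:,2],s['gripper_width'],s['wrist_force'])
crop(w,(318,312),'blk4c',hs=65,k=6,circ=[(T[0]-.0001,T[1]-.0004,.008,.018,(255,255,0)),(T[0]-.0001,T[1]-.0004,.008,.0265,(255,0,0))])
```

```text
[ 0.44207496 -0.40499193  0.01885823] [ 0.44204143 -0.40509697  0.01887481] [-0.00132208 -0.00137441 -0.99999818] 0.04785601817539695 [-1.41589906  1.45630333  6.26849526]
```

View pics/blk4c.png

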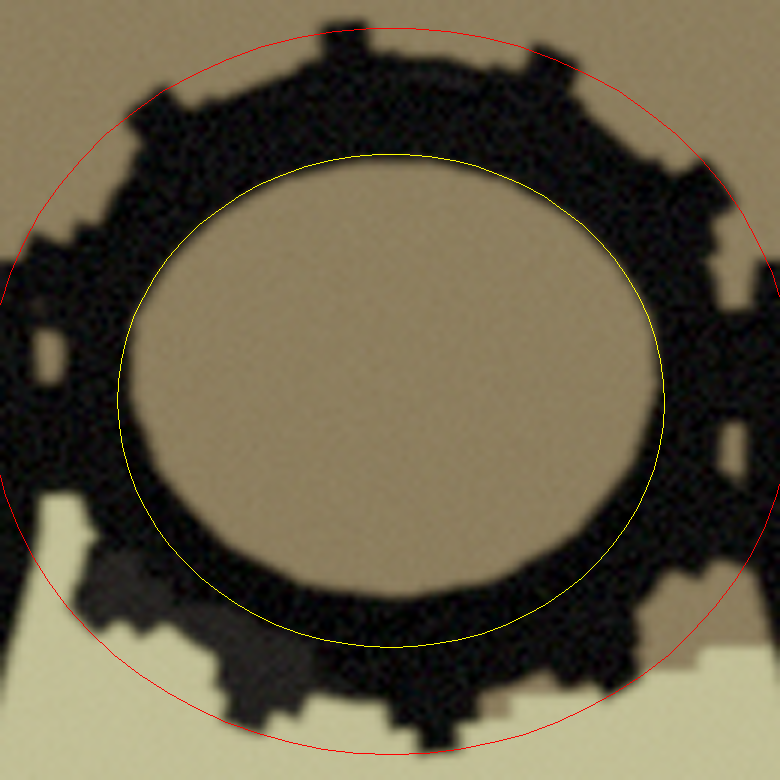

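Request:
apply_moves(series=[0, 0, -5, 0, 0, 0, -1, 0, 0, -20, 0, 0, 0, -1, 0, 0, -50, 0, 0, 0, -1, 10, 4, -58, 0, 0, 0, -1, 35, 13, -50, 0, 0, 0, -1])

```text
time: 35.1
ee_pos: [0.4593, -0.3605, 0.2049]
ee_rot: [[0.003, 1.0, 0.001], [1.0, -0.003, -0.004], [-0.004, 0.001, -1.0]]
wrist_force: [1.3, -0.4, 0.1]
gripper_width: 0.0477
```

Request:
apply_moves(series=[56, 20, 0, 0, 0, 0, -1, 56, 20, 0, 0, 0, 0, -1, 56, 20, 0, 0, 0, 0, -1, 56, 20, 0, 0, 0, 0, -1, 56, 20, 0, 0, 0, 0, -1])

```text
time: 35.72
ee_pos: [0.5598, -0.0777, 0.2021]
ee_rot: [[0.001, 1.0, 0.0], [1.0, -0.001, -0.002], [-0.002, 0.0, -1.0]]
wrist_force: [0.5, -0.7, 0.2]
gripper_width: 0.0477
```

Request:
apply_moves(series=[38, 14, 0, 0, 0, 0, -1, 12, 4, 0, 0, 0, 0, -1, 2, 1, 0, 0, 0, 0, -1, 0, 0, 0, 0, 0, 0, -1, 0, 0, 0, 0, 0, 0, -1])

```text
time: 36.35
ee_pos: [0.5781, -0.0288, 0.2005]
ee_rot: [[0.002, 1.0, -0.002], [1.0, -0.002, -0.001], [-0.001, -0.002, -1.0]]
wrist_force: [0.3, -0.6, 0.1]
gripper_width: 0.048
```

Run:
```python
from h import *
w=snap('blk5');T,_=camtool(w);print(w['ee'],T,w['er'][:,2],ctrl.get_state()['gripper_width'])
```

```text
[ 0.57813009 -0.02866348  0.2004442 ] [ 0.57806934 -0.02885929  0.20049396] [-0.00167789 -0.00102248 -0.99999807] 0.04772937620776326
```

View pics/blk5.png

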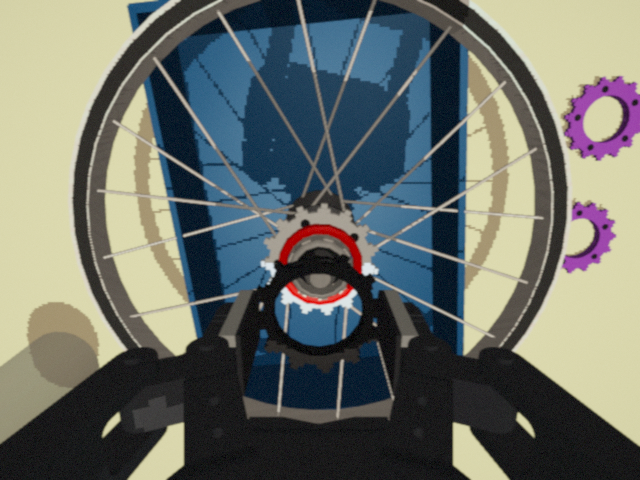

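Request:
apply_moves(series=[0, 0.2, 14, 0, 0, 0, -1, 0, 0, 11, 0, 0, 0, -1, 0, 0, 0, 0, 0, 0, -1, 0, 0, 0, 0, 0, 0, -1])

```text
time: 36.9
ee_pos: [0.5785, -0.0276, 0.1753]
ee_rot: [[0.001, 1.0, -0.002], [1.0, -0.001, -0.001], [-0.001, -0.002, -1.0]]
wrist_force: [-0.6, 0.2, -0.6]
gripper_width: 0.0479
```

Run:
```python
from h import *
w=snap('blk6');T,_=camtool(w);print(w['ee'],T,w['er'][:,2],ctrl.get_state()['gripper_width'])
crop(w,(318,300),'blk6c',hs=60,k=6,circ=[(T[0],T[1]-.0004,T[2]-.0108,.018,(255,0,255)),(.5784,-.0283,.141,.014,(0,255,0)),(.5784,-.0283,.151,.005,(0,255,0))])
```

```text
[ 0.57872802 -0.02760061  0.17566645] [ 0.5784866  -0.02768235  0.17531013] [-0.00106229 -0.00100272 -0.99999893] 0.047714528261987035
```

View pics/blk6c.png

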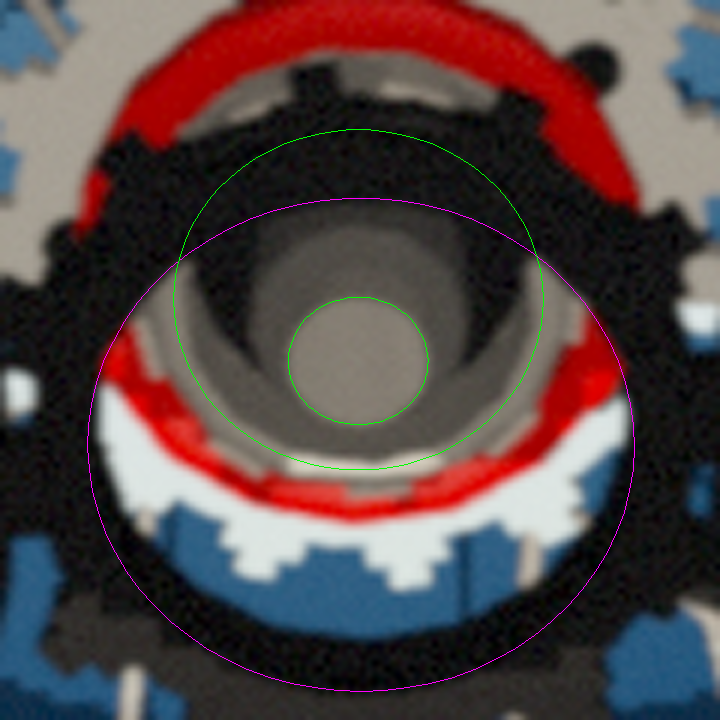

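Request:
apply_moves(series=[-0.3, 0, 6, 0, 0, 0, -1, 0, 0, 4, 0, 0, 0, -1, 0, 0, 3, 0, 0, 0, -1, 0, 0, 3, 0, 0, 0, -1, 0, 0, 0, 0, 0, 0, -1])

```text
time: 37.58
ee_pos: [0.5783, -0.0279, 0.1591]
ee_rot: [[0.001, 1.0, -0.002], [1.0, -0.001, -0.001], [-0.001, -0.002, -1.0]]
wrist_force: [0.1, -1.0, -0.8]
gripper_width: 0.048
```

Request:
apply_moves(series=[0, 0, 3, 0, 0, 0, -1, 0, 0, 0, 0, 0, 0, -1, 0, 0, 1.5, 0, 0, 0, -1, 0, 0, 0, 0, 0, 0, -1])

```text
time: 38.08
ee_pos: [0.5784, -0.0279, 0.1548]
ee_rot: [[0.001, 1.0, -0.002], [1.0, -0.001, -0.001], [-0.001, -0.002, -1.0]]
wrist_force: [-0.4, -0.8, -0.6]
gripper_width: 0.0479
```

Request:
apply_moves(series=[0, 0, 1.5, 0, 0, 0, -1, 0, 0, 0, 0, 0, 0, -1])

```text
time: 38.33
ee_pos: [0.5783, -0.0279, 0.1533]
ee_rot: [[0.001, 1.0, -0.002], [1.0, -0.001, -0.001], [-0.001, -0.002, -1.0]]
wrist_force: [-0.3, 0.6, -0.8]
gripper_width: 0.0478
```

Request:
apply_moves(series=[0, 0, 0.6, 0, 0, 0, -1, 0, 0, 0, 0, 0, 0, -1])

```text
time: 38.58
ee_pos: [0.5785, -0.0279, 0.1529]
ee_rot: [[0.001, 1.0, -0.001], [1.0, -0.001, -0.001], [-0.001, -0.001, -1.0]]
wrist_force: [0.0, 0.2, -0.7]
gripper_width: 0.0479
```

Request:
apply_moves(series=[0, 0, 0.3, 0, 0, 0, 0.2, 0, 0, 0, 0, 0, 0, 0.5, 0, 0, -6, 0, 0, 0, 0.6, 0, 0, -40, 0, 0, 0, 1, 0, 0, -42, 0, 0, 0, 1])

```text
time: 39.2
ee_pos: [0.5783, -0.0278, 0.2415]
ee_rot: [[0.001, 1.0, -0.002], [1.0, -0.001, -0.001], [-0.001, -0.002, -1.0]]
wrist_force: [1.2, -0.0, 0.1]
gripper_width: 0.0856
```

Run:
```python
from h import *
w=snap('hub5');T,_=camtool(w);print(w['ee'],T)
X,Y=.5784,-.0283
crop(w,(318,240),'hub5c',hs=60,k=6,circ=[(X,Y,.142,.0265,(255,0,255)),(X,Y,.142,.018,(0,255,0)),(X,Y,.151,.005,(255,0,0))])
```

```text
[ 0.58152456 -0.02841636  0.24901128] [ 0.57826081 -0.02787598  0.24152346]
```

View pics/hub5c.png

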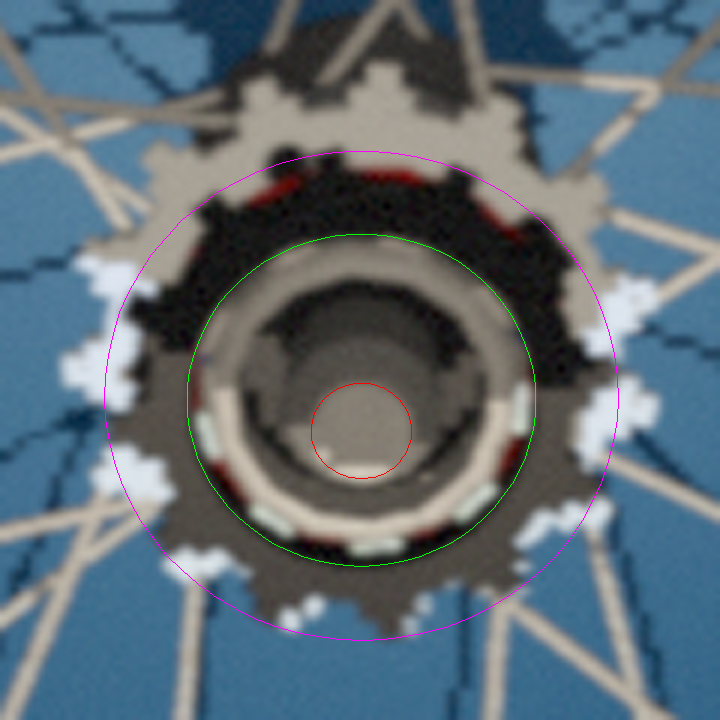

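Request:
apply_moves(series=[56, -15.5, 0, 0, 0, 0, 1, 56, -15.5, 0, 0, 0, 0, 1, 56, -15.5, 0, 0, 0, 0, 1, 56, -15.5, 0, 0, 0, 0, 1, 56, -15.5, 20, 0, 0, 0, 1])

```text
time: 39.88
ee_pos: [0.5019, 0.2543, 0.2227]
ee_rot: [[0.001, 1.0, 0.004], [1.0, -0.001, 0.001], [0.001, 0.004, -1.0]]
wrist_force: [0.7, 0.0, 0.1]
gripper_width: 0.0854
```

Request:
apply_moves(series=[56, -15.5, 25, 0, 0, 0, 0.35, 54, -15.5, 30, 0, 0, 0, 0.35, 34, -10, 30, 0, 0, 0, 0.35, 9, -2.5, 22, 0, 0, 0, 0.35, 0, 0, 6, 0, 0, 0, 0.35])

```text
time: 40.5
ee_pos: [0.457, 0.4036, 0.1067]
ee_rot: [[-0.001, 1.0, -0.004], [1.0, 0.001, -0.002], [-0.002, -0.004, -1.0]]
wrist_force: [0.3, 0.1, 1.0]
gripper_width: 0.0575
```

Request:
apply_moves(series=[0, 0, 0, 0, 0, 0, 0.35, 0, 0, 0, 0, 0, 0, 0.35])

```text
time: 40.75
ee_pos: [0.4593, 0.4033, 0.1097]
ee_rot: [[0.002, 1.0, 0.001], [1.0, -0.002, 0.0], [0.0, 0.001, -1.0]]
wrist_force: [-0.1, -0.4, 0.7]
gripper_width: 0.0579
```

Run:
```python
from h import *
w=snap('gold1');T,_=camtool(w);print(w['ee'],T,w['er'][:,2],w['er'][:,0])
g=fitmask(w,(18,150,40),(34,255,255),[(.010,.022),(.006,.022)],(.4575,.4049),60)
crop(w,w2px(w,[*g,.010]),'gold1c',hs=50,k=6,circ=[(*g,.010,.022,(255,0,0)),(*g,.010,.010,(255,0,255))])
```

```text
[0.45920931 0.40330643 0.10966452] [0.45922134 0.40317491 0.10969306] [ 5.53282827e-04  3.33873492e-04 -9.99999791e-01] [1.60199912e-03 9.99998661e-01 3.34759473e-04]
fit [0.45723 0.40471] px [320.74801086 241.42591032] size [69 65] pred [71.200714 69.35747 ] rel tool xy(mm) [ 1.4  -1.98]
```

View pics/gold1.png

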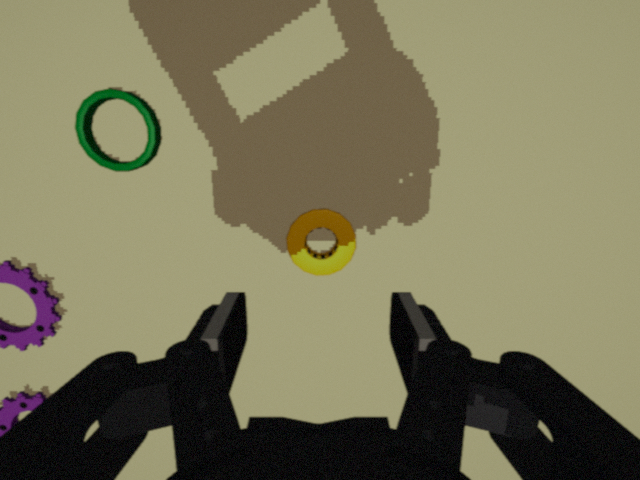

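View pics/gold1c.png

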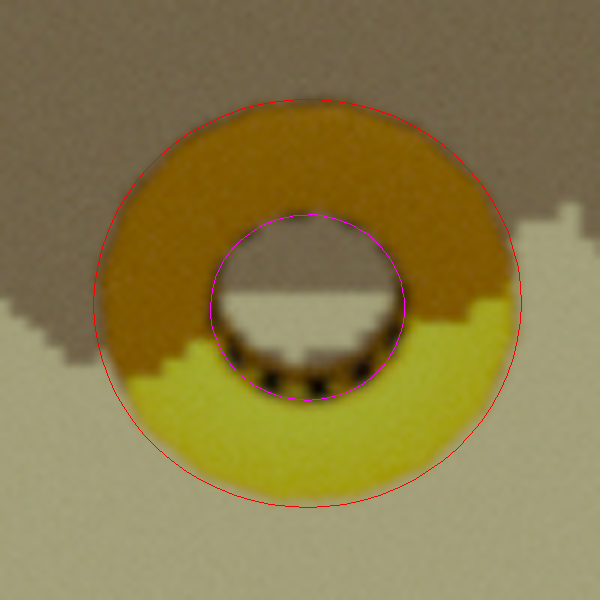

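Request:
apply_moves(series=[1.7, -2, 40, 0, 0, 0, 0.35, 0, 0, 32, 0, 0, 0, 0.35, 0, 0, 10, 0, 0, 0, 0.35, 0, 0, 0, 0, 0, 0, 0.35, 0, 0, 0, 0, 0, 0, 0.35])

```text
time: 41.42
ee_pos: [0.4573, 0.4057, 0.0281]
ee_rot: [[0.001, 1.0, 0.001], [1.0, -0.001, 0.001], [0.001, 0.001, -1.0]]
wrist_force: [1.0, 0.1, 0.3]
gripper_width: 0.0577
```

Run:
```python
from h import *
w=snap('gold2');T,_=camtool(w);print(w['ee'],T,w['er'][:,2],w['er'][:,0])
g=fitmask(w,(18,150,40),(34,255,255),[(.010,.022),(.006,.022)],(.4575,.4049),70)
crop(w,w2px(w,[*g,.010]),'gold2c',hs=60,k=6,circ=[(*g,.010,.022,(255,0,0)),(*g,.010,.010,(255,0,255))])
```

```text
[0.45720572 0.40574315 0.02803835] [0.45722883 0.40562028 0.02805814] [ 1.21376841e-03  7.98703782e-04 -9.99998944e-01] [6.60844186e-04 9.99999462e-01 7.99506309e-04]
fit [0.45752 0.40472] px [316.411165   303.76665589] size [103  95] pred [106.40488  99.75458] rel tool xy(mm) [-1.03  0.32]
```

View pics/gold2c.png

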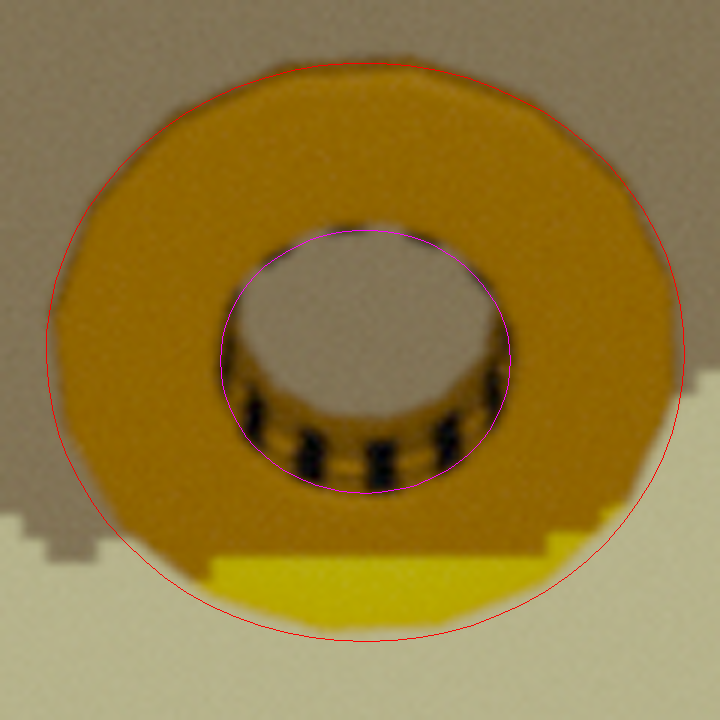

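Request:
apply_moves(series=[-0.4, 0.2, 3, 0, 0, 0, 0.35, 0, 0, 0, 0, 0, 0, 0.35, 0, 0, 0, 0, 0, 0, 0.35])

```text
time: 41.85
ee_pos: [0.4562, 0.4047, 0.0233]
ee_rot: [[0.001, 1.0, -0.001], [1.0, -0.001, -0.001], [-0.001, -0.001, -1.0]]
wrist_force: [0.3, -0.1, 0.2]
gripper_width: 0.0574
```

Request:
apply_moves(series=[0.4, 1.1, -0.4, 0, 0, 0, 0.35, 0, 0, 0, 0, 0, 0, 0.35, 0, 0, 0, 0, 0, 0, 0.35])

```text
time: 42.22
ee_pos: [0.4573, 0.4051, 0.0236]
ee_rot: [[0.001, 1.0, -0.002], [1.0, -0.001, -0.001], [-0.001, -0.002, -1.0]]
wrist_force: [0.3, 0.4, 0.3]
gripper_width: 0.0577
```

Run:
```python
from h import *
w=snap('gold3');T,_=camtool(w);print(w['ee'],T,w['er'][:,2],w['er'][:,0])
g=fitmask(w,(18,150,40),(34,255,255),[(.010,.022),(.006,.022)],(.4575,.4049),70)
```

```text
[0.45729535 0.40506496 0.02356393] [0.45726562 0.40498303 0.02359309] [-1.58438576e-03 -8.51154612e-04 -9.99998383e-01] [ 6.47524608e-04  9.99999427e-01 -8.52181432e-04]
fit [0.45754 0.40468] px [317.93108462 308.77574343] size [106  97] pred [109.38049 102.33713] rel tool xy(mm) [-0.39  0.25]
```

Request:
apply_moves(series=[0, 0, 0, 0, 0, 0, 0, 0, 0, 0, 0, 0, 0, -1, 0, 0, 0, 0, 0, 0, -1, 0, 0, 0, 0, 0, 0, -1])

```text
time: 42.78
ee_pos: [0.4576, 0.4052, 0.0243]
ee_rot: [[0.001, 1.0, -0.001], [1.0, -0.001, -0.001], [-0.001, -0.001, -1.0]]
wrist_force: [-1.8, -1.1, 5.2]
gripper_width: 0.0392
```

Run:
```python
from h import *
w=snap('gold4');T,_=camtool(w);s=ctrl.get_state();print(w['ee'],T,w['er'][:,2],s['gripper_width'],s['wrist_force'])
crop(w,(318,310),'gold4c',hs=60,k=6,circ=[(T[0],T[1]-.0004,.010,.022,(255,0,0)),(T[0],T[1]-.0004,.010,.010,(255,0,255))])
```

```text
[0.45755397 0.4052501  0.02430269] [0.45751098 0.40514749 0.0243158 ] [-1.18946822e-03 -6.92411994e-04 -9.99999053e-01] 0.03908452304990942 [-2.36621581 -1.20732237  5.42066656]
```

View pics/gold4c.png

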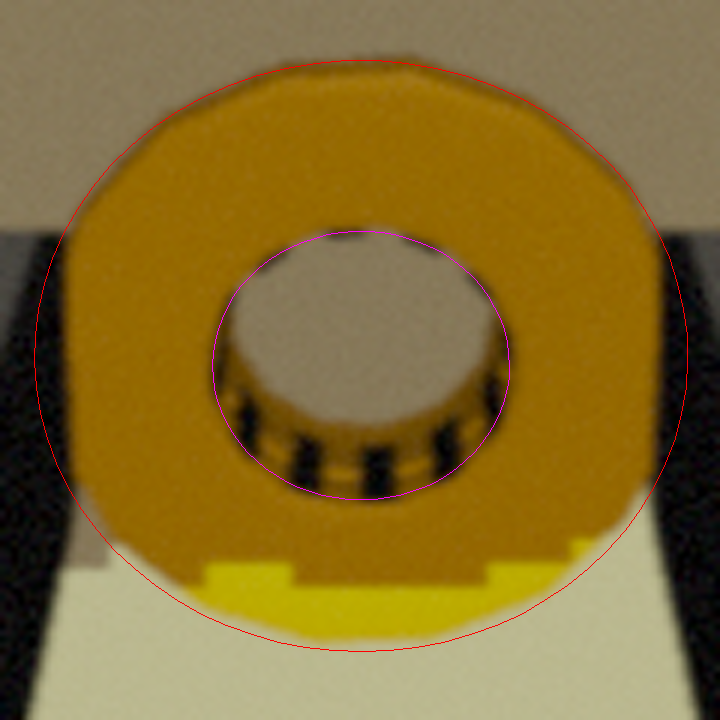

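Request:
apply_moves(series=[0, 0, -4, 0, 0, 0, -1, 0, 0, -15, 0, 0, 0, -1, 0, 0, -50, 0, 0, 0, -1, 0, 0, -60, 0, 0, 0, -1, -30, 8, -55, 0, 0, 0, -1])

```text
time: 43.45
ee_pos: [0.4653, 0.3764, 0.2103]
ee_rot: [[-0.002, 1.0, 0.0], [1.0, 0.002, 0.001], [0.001, 0.0, -1.0]]
wrist_force: [0.7, 0.5, -0.4]
gripper_width: 0.0395
```

Request:
apply_moves(series=[-56, 15.7, 0, 0, 0, 0, -1, -56, 15.7, 0, 0, 0, 0, -1, -56, 15.7, 0, 0, 0, 0, -1, -56, 15.7, 0, 0, 0, 0, -1, -56, 15.7, 0, 0, 0, 0, -1])

```text
time: 44.08
ee_pos: [0.5441, 0.0937, 0.2082]
ee_rot: [[0.001, 1.0, 0.0], [1.0, -0.001, -0.001], [-0.001, 0.0, -1.0]]
wrist_force: [0.5, 1.4, 0.6]
gripper_width: 0.0391
```

Request:
apply_moves(series=[-56, 15.7, 0, 0, 0, 0, -1, -48, 13.5, 0, 0, 0, 0, -1, -17, 4.5, 0, 0, 0, 0, -1, -2, 0.5, 0, 0, 0, 0, -1, 0, 0, 0, 0, 0, 0, -1])

```text
time: 44.7
ee_pos: [0.5776, -0.0263, 0.2072]
ee_rot: [[-0.001, 1.0, -0.002], [1.0, 0.001, -0.0], [-0.0, -0.002, -1.0]]
wrist_force: [-0.6, -0.9, 0.1]
gripper_width: 0.039
```

Request:
apply_moves(series=[0, 0, 0, 0, 0, 0, -1, 0, 0, 0, 0, 0, 0, -1])

```text
time: 44.95
ee_pos: [0.5778, -0.0265, 0.2072]
ee_rot: [[-0.001, 1.0, -0.002], [1.0, 0.001, -0.001], [-0.001, -0.002, -1.0]]
wrist_force: [0.6, 0.8, -0.2]
gripper_width: 0.039
```

Run:
```python
from h import *
w=snap('gold5');T,_=camtool(w);print(w['ee'],T,w['er'][:,2],ctrl.get_state()['gripper_width'])
```

```text
[ 0.57779693 -0.02674621  0.20721865] [ 0.57772334 -0.02661374  0.20721942] [-1.61752915e-03 -8.42743957e-04 -9.99998337e-01] 0.03943005808844957
```

View pics/gold5.png

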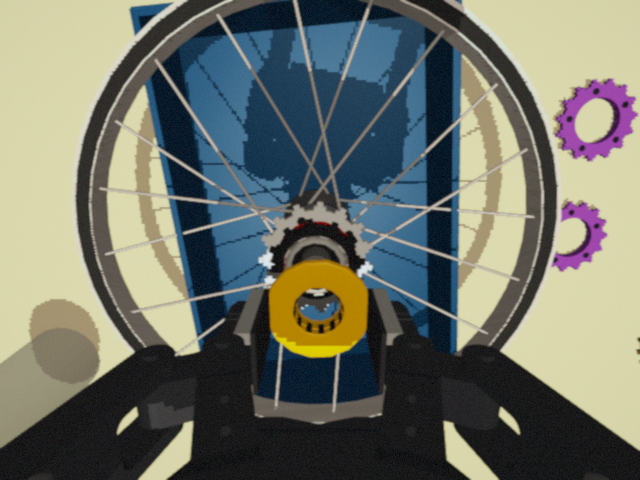

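Request:
apply_moves(series=[-0.5, 0.5, 15, 0, 0, 0, -1, 0, 0, 11, 0, 0, 0, -1, 0, 0, 0, 0, 0, 0, -1, 0, 0, 0, 0, 0, 0, -1])

```text
time: 45.5
ee_pos: [0.5784, -0.0281, 0.1811]
ee_rot: [[0.001, 1.0, -0.002], [1.0, -0.001, -0.001], [-0.001, -0.002, -1.0]]
wrist_force: [-0.6, -0.2, -0.1]
gripper_width: 0.0393
```

Run:
```python
from h import *
w=snap('gold6');T,_=camtool(w);print(w['ee'],T,w['er'][:,2],ctrl.get_state()['gripper_width'])
crop(w,(318,300),'gold6c',hs=60,k=6,circ=[(T[0],T[1]-.0004,T[2]-.0143,.010,(255,0,255)),(.5784,-.0283,.151,.005,(0,255,0))])
```

```text
[ 0.57862418 -0.02814374  0.1814583 ] [ 0.57839857 -0.02821514  0.18111244] [-1.08716881e-03 -9.96080656e-04 -9.99998913e-01] 0.039444947224834964
```

View pics/gold6c.png

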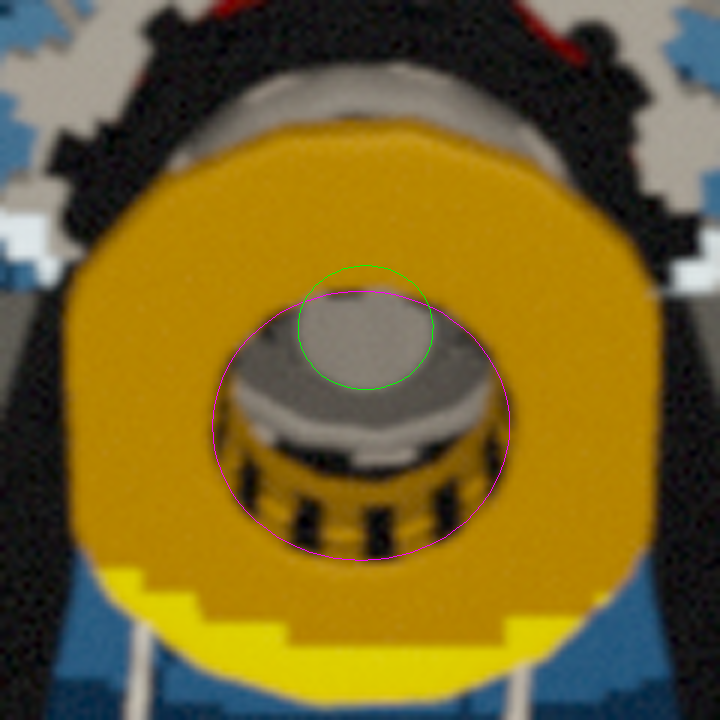

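Request:
apply_moves(series=[0.2, 0, 6, 0, 0, 0, -1, 0, 0, 4, 0, 0, 0, -1, 0, 0, 0, 0, 0, 0, -1, 0, 0, 3, 0, 0, 0, -1, 0, 0, 0, 0, 0, 0, -1])

```text
time: 46.18
ee_pos: [0.5782, -0.0279, 0.1679]
ee_rot: [[0.001, 1.0, -0.002], [1.0, -0.001, -0.001], [-0.001, -0.002, -1.0]]
wrist_force: [0.3, -0.0, -0.6]
gripper_width: 0.039
```

Run:
```python
from h import *
w=snap('gold7');T,_=camtool(w);print(w['ee'],T,w['er'][:,2],ctrl.get_state()['gripper_width'])
crop(w,(318,300),'gold7c',hs=60,k=6,circ=[(T[0],T[1]-.0004,T[2]-.0143,.010,(255,0,255)),(.5784,-.0283,.151,.005,(0,255,0)),(.5784,-.0283,.145,.0085,(0,255,0))])
```

```text
[ 0.57831906 -0.02787151  0.16810392] [ 0.57819937 -0.0279314   0.16796519] [-1.75975754e-03 -8.29339319e-04 -9.99998108e-01] 0.039383528315585545
```

View pics/gold7c.png

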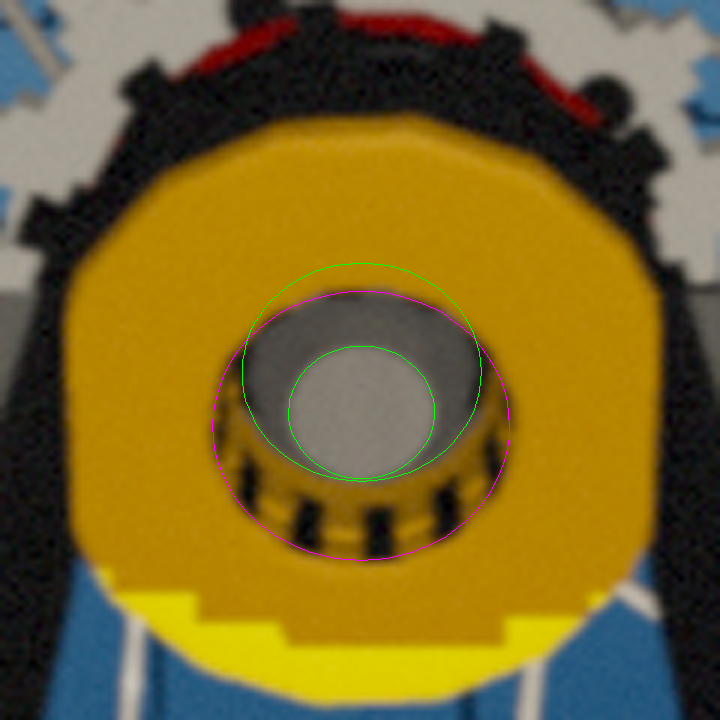

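Request:
apply_moves(series=[0, 0.1, 3, 0, 0, 0, -1, 0, 0, 0, 0, 0, 0, -1, 0, 0, 2, 0, 0, 0, -1, 0, 0, 0, 0, 0, 0, -1])

```text
time: 46.72
ee_pos: [0.5783, -0.0279, 0.163]
ee_rot: [[0.001, 1.0, -0.002], [1.0, -0.001, -0.001], [-0.001, -0.002, -1.0]]
wrist_force: [0.2, 0.7, 0.0]
gripper_width: 0.0395
```

Request:
apply_moves(series=[0, 0, 1.5, 0, 0, 0, -1, 0, 0, 0, 0, 0, 0, -1])

```text
time: 46.98
ee_pos: [0.5784, -0.0278, 0.1616]
ee_rot: [[0.001, 1.0, -0.002], [1.0, -0.001, -0.001], [-0.001, -0.002, -1.0]]
wrist_force: [0.0, -0.7, 0.3]
gripper_width: 0.0392
```

Skirt is 3–4 mm into the mouth with no force. Down to the seat.

Request:
apply_moves(series=[0, 0, 0.8, 0, 0, 0, -1, 0, 0, 0, 0, 0, 0, -1])

```text
time: 47.22
ee_pos: [0.5784, -0.0278, 0.1608]
ee_rot: [[0.001, 1.0, -0.002], [1.0, -0.001, -0.001], [-0.001, -0.002, -1.0]]
wrist_force: [-0.2, 0.0, -0.7]
gripper_width: 0.039
```

Request:
apply_moves(series=[0, 0, 0.4, 0, 0, 0, -1, 0, 0, 0, 0, 0, 0, -1])

```text
time: 47.48
ee_pos: [0.5785, -0.0279, 0.1606]
ee_rot: [[0.001, 1.0, -0.002], [1.0, -0.001, -0.001], [-0.001, -0.002, -1.0]]
wrist_force: [-0.5, -0.7, 0.4]
gripper_width: 0.039
```

Release and rise, then look.

Request:
apply_moves(series=[0, 0, 0.2, 0, 0, 0, 0.1, 0, 0, 0, 0, 0, 0, 0.4, 0, 0, -6, 0, 0, 0, 0.6, 0, 0, -40, 0, 0, 0, 1, 0, 0, -38, 0, 0, 0, 1])

```text
time: 48.1
ee_pos: [0.5785, -0.0278, 0.2456]
ee_rot: [[0.001, 1.0, -0.002], [1.0, -0.001, -0.001], [-0.001, -0.002, -1.0]]
wrist_force: [1.1, -0.2, 1.1]
gripper_width: 0.0856
```

Request:
apply_moves(series=[0, 0, 0, 0, 0, 0, 1, 0, 0, 0, 0, 0, 0, 1, 0, 0, 0, 0, 0, 0, 1])

```text
time: 48.48
ee_pos: [0.5778, -0.0276, 0.2426]
ee_rot: [[0.001, 1.0, -0.004], [1.0, -0.001, -0.0], [-0.0, -0.004, -1.0]]
wrist_force: [-0.9, 0.7, -1.2]
gripper_width: 0.0857
```

Run:
```python
from h import *
w=snap('hub6');T,_=camtool(w);print(w['ee'],T)
X,Y=.5784,-.0283
crop(w,w2px(w,[X,Y,.14]),'hub6c',hs=60,k=6,circ=[(X,Y,.146,.022,(255,0,255)),(X,Y,.146,.010,(0,255,0)),(X,Y,.142,.0265,(255,0,0))])
f=ctrl.grab_frame('side');u,v=w2px(f,[X,Y,.13]);x,y=int(u),int(v)
cv2.imwrite('pics/hub6s.png',cv2.resize(f['color'][y-40:y+40,x-50:x+50],(750,600),interpolation=cv2.INTER_CUBIC)[:,:,::-1])
```

```text
[ 0.57781962 -0.02760635  0.24267756] [ 0.57772341 -0.02770706  0.24265199]
```

View pics/hub6c.png

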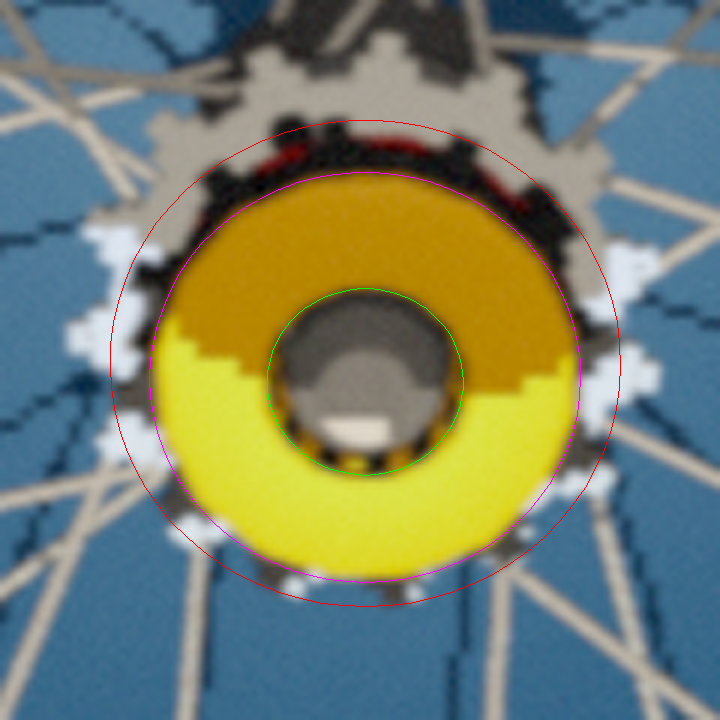

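View pics/hub6s.png

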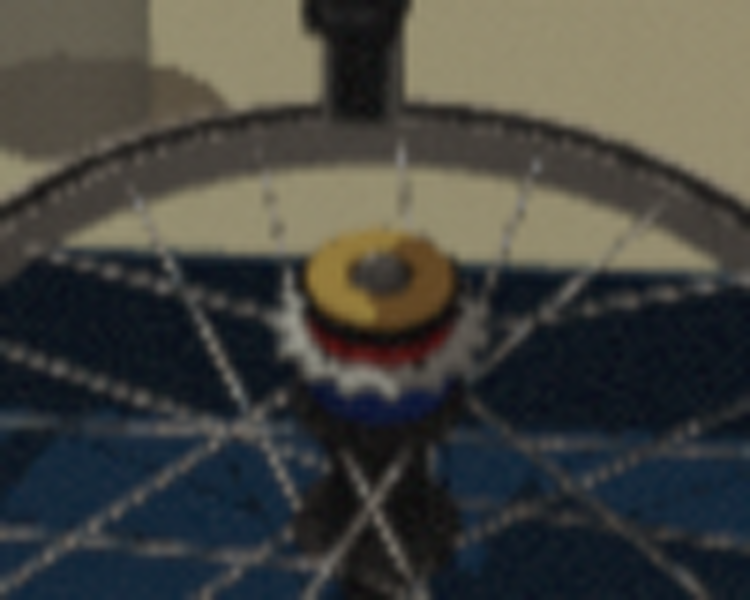

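Run:
```python
from h import *
save(ctrl.grab_frame('top'),'topend')
```

```text
(no output)
```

View pics/topend.png

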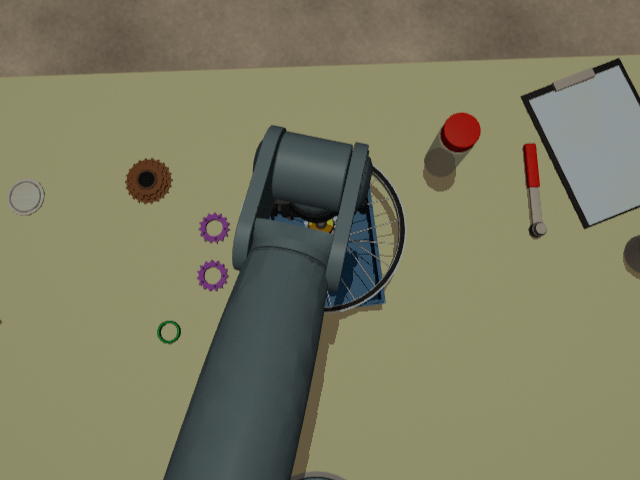

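The green spacer (169,332), both purple cogs (213,228 and 213,276), the cluster (148,181), the tool (535,190) and the bottle (460,132) are all where they began. I'm handing in.

```bash
python3 -c "
from rig import ctrl
print(ctrl.job_done(), ctrl.get_state()['time'])"
```

```text
the job is handed in; nothing more can be done
the job is handed in; nothing more can be done
```

The kit is fitted and the job is handed in, at about 49 s on the robot's clock against the 131 s limit. I slid the wide blue spacer, large bright cog, narrow red spacer, small black cog and gold lockring over the freehub in that order, each the same way up as it lay, and let go of each one.

- **Seating:** The wrist pictures show each part centred on the hub axis and flat at its expected height. The lockring's flange lies on the small cog with its skirt in the mouth. The side picture shows the stack level and in the right order.
- **Forces:** The highest wrist force in any move report was about 6 N, far under the limits.
- **Left alone:** The last top picture shows the green spacer, both purple cogs, the cluster, the lockring tool and the bottle where they began. The gripper was open, about 100 mm above the stack.
- **Small disagreements:** Part outlines, fitted by colour, came out 3–5% smaller than computed for the rings and about 0.5 mm off, so I aligned by the bores and the axle end instead. The arm moved up to about 1 mm more than commanded on small moves, which I corrected each time from the measured pose.

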